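# Load the slide box into its carrier and dock the carrier

## Task

Set the slide box into the pocket of the grey carrier where the carrier stands on the worktop; then lift the loaded carrier as one unit and fit it into the steel cradle: tip its tongue under the cradle's overhanging lip, then lower the other end until the carrier lies level and fully home between the guides. Keep the slide box from tipping over, let go at the end, and leave the cups, timer and tape where they stand.

Things in the scene. Friction and masses are not known exactly. Their poses are not given: they have to be found in the camera images.
- slide_case: Closed dark slide box, loose, 0.08 to 0.17 kg: 101 mm long (its y), 40 mm wide (its x; solid sides at x = -17 and +20 mm), 32 mm tall; lid stays shut. Origin: centre of its underside, z up. Grip it across its width near the top: only its upper 20 mm stands out of the carrier's pocket. Either end may go either way round.
- carrier: Grey plastic carrier, loose, 0.22 kg: block 130 mm long (x from -65 to 65 mm), 60 mm wide (y), 24 mm tall, plain upright sides to grip across, an open pocket in its top, a tongue at its -x end. Origin: centre of the block's underside, z up. The slide box just drops in, unlatched; its top is then 44 mm above the carrier's underside.
- carrier_tongue (a point): Middle of the tip of the carrier's tongue, at x = -89 mm, z = 9.5 mm in the carrier's frame. The tongue sticks out 24 mm from the block, is 40 mm wide and lies 6 to 13 mm above the carrier's underside.
- cradle: Low steel cradle 182 x 92 mm, fixed. Origin: on the worktop under the middle of its bed; x along its length, lip at the -x end. Flat bed at z = 10 mm. The seated carrier's axes match the cradle's, its origin 10 mm straight above. Four side guides: inner faces y = +-33 mm, 6 mm thick, |x| 38 to 60 mm, tops z = 22 mm; between them the sides are open for fingers.
- bench_timer: Bystander: countdown timer, loose, behind or beside the work; leave it alone. Origin at the centre of its underside.
- specimen_cup_1: Bystander: specimen cup, loose, behind or beside the work; leave it alone. Origin at the centre of its underside.
- specimen_cup_2: Bystander: specimen cup, loose, behind or beside the work; leave it alone. Origin at the centre of its underside.
- bench_tape: Bystander: roll of tape, loose, behind or beside the work; leave it alone. Origin at the centre of its underside.
- carrier_pocket (a point): Centre of the pocket's floor, 12 mm straight above the carrier's origin. The pocket is 107 mm (along x) by 46 mm, 12 mm deep, its rim 24 mm above the carrier's underside; the slide box lies in it lengthwise, with about 3 mm play each way.
- cradle_lip (a point): Middle of the lip's free lower edge: x = -76, z = 28 mm in the cradle's frame. The lip is 80 mm wide, 6 mm thick, and runs back to an upright with its face at x = -92 mm. The carrier enters only tilted, tongue end down by about 0.2 rad, that end's lower edge 3 to 4 mm over the bed: slide it towards -x under the lip, then level it.
- cradle_end (a point): Middle of the top inner edge of the low wall at the other end: x = +68, z = 20 mm in the cradle's frame; wall 66 mm wide, 10 mm thick. It leaves the seated carrier 3 mm play lengthwise each way.

How it is judged:
By the outcome, as a careful person would: the job done as asked, in the order asked, and still so for the second after the job is handed in, with the robot touching nothing.
It also fails if it takes over 62 s, if anything falls off the work surface, if the arm or the gripper's body presses on something with over 40 N, if the wrist force passes 120 N, or if a joint passes its speed limit or range.

## Robot

A 6-joint arm with a two-finger parallel gripper is mounted at the origin on a cart in front of the work surface, level with it; the furniture and walls round the work are solid. World frame = base frame: x ahead of the robot, y to its left, z up, the work surface at z = 0. Lengths are in m, angles in rad, forces in N, time in s.
With the tool pointing down it reaches from about 0.25 to 0.8 m from the base axis. Payload 8.5 kg.
Tool frame: the origin (TCP) lies between the finger pads; the fingertips stand 8 mm ahead of it and the grasp point (between the pads) lies 11 mm behind it; z points along the fingers, y is the direction in which the jaws open and shut (so a half turn about z gives the same grasp; the last joint's range is limited). The gripper opens to 85 mm and grips with 20 to 120 N. Pads are 22 mm wide; open, the fingers measure 114 mm over their backs; the gripper's body (76 mm by 85 mm) begins 54 mm behind the grasp point. The pads swing forward as they close: fully open they stand 13 mm farther back than shut.
Start: joints at [1.195, 0.238, -0.013, 1.319, 0, 1.571], TCP at [0.193, 0.488, 0.239] pointing down, gripper open.
Joint ranges: [-2.66, 2.66], [-1.03, 1.9], [-1.14, 1.46], [-1.82, 2.27], [-1.45, 1.34], [-3.14, 3.14]. Speed limits (rad/s): [2.22, 2.22, 2.79, 3.14, 3.14, 3.14].

## Interface

Orientations are given as a rotation vector (axis times angle).
In Python, from bench import r gives the robot as it stands.
- The arm moves only by the tool send_rows, never from a script. Its argument "increments" is text: rows parted by semicolons, each of 7 numbers parted by spaces: the shift along the tool's x, y, z in cm, then the turn, a rotation vector about the tool's x, y, z in degrees, then the opening, from -1 (shut) to 1 (fully open), so that 0 is half open. In form: dx dy dz wx wy wz hand; .... A call has 1 to 20 rows; each row is the pose to reach, as a shift and turn from the pose commanded when the call began, along the tool's axes at that moment; what a row does not reach only later rows make up. A row lasts 1/10 s, in which the tool goes at most 50 mm and 8.59 degrees, less where a joint would pass 70% of its speed; a pose out of reach is approached as far as the arm can. A call with a gripper value outside its range is refused whole. The fingers move at their own pace and stop on an object; the grip force is fixed at half the most. Time passes only in rows, so rows that repeat a pose let the fingers close. It gives the time, the measured TCP pose, the force and the opening at its end, in the units of the state.
- r.state(): the state, without advancing time (a new reading comes with each control period).
- r.capture(name): name is "side" or "top" or "wrist"; returns a dict with "frame" (420x560x3 uint8, red, green, blue), "depth" (420x560 float32, m along the optical axis (not along the pixel's ray), 0 where there is no reading), "fx", "fy", "cx", "cy" (pixels), "world_from_camera" (4x4, takes a point from camera to world coordinates); the wrist camera has in their place "hand_eye" (4x4, takes a point from camera to tool coordinates, whose origin is the TCP and whose axes are the flange's). Camera axes: x right, y up, looking along -z (the intrinsics and any distortion apply to the point x, -y, -z); pixel columns grow to the right and rows downward; lengths in m; the calibration is good to about 2 mm. A picture is of the moment at which its call begins: read the wrist's pose just before it.
- r.job_done(): hands the job in, once; it reports no verdict.
The state is a dict: "time_s": time; "joint_positions": joint angles; "dq": joint speeds; "tau": joint torques, N m; "position": TCP position; "ee_rot": TCP orientation; "wrist_force": force on the tool from outside, world axes, zero at the start; "wrist_torque": the same for the moment, N m; "gripper_width": finger opening in m.
Only numpy, scipy, OpenCV 4.12 (cv2) and the standard library are available. Lean on these libraries where they do the work, as an engineer would, in place of code of your own. Each camera call takes 0.05 s, during which the arm holds its last target.

## Working session

There is one attempt and no reset: what is moved stays moved. The work goes in short steps, Python scripts to look and compute and a tool call to move; the robot and the scene stay as the last step left them, time stands still between calls to the robot, and variables do not carry over. Pictures are saved under pics/ and viewed, and the job is handed in when it is done.

Besides the shell and the picture viewer there is one more tool, called after "Call:" by a JSON object that holds its "name" and its "arguments". send_rows: Moves the arm, as the interface text tells. Its arguments: {"type":"object","properties":{"increments":{"type":"string"}},"required":["increments"]}

```bash
ls; mkdir -p pics
python3 - <<'E'
from bench import r
import cv2,pickle,numpy as np
print(r.state())
for n in ["top","side","wrist"]:
    c=r.capture(n); pickle.dump(c,open(f"c0_{n}.pkl","wb"))
    cv2.imwrite(f"pics/0_{n}.png",c["frame"][:,:,::-1])
    print(n,{k:v for k,v in c.items() if k not in("frame","depth")})
E
```

```text
pics
{'time_s': 0.0, 'joint_positions': array([ 1.19500418e+00,  2.38796984e-01, -1.42664347e-02,  1.31921365e+00,
       -3.39135340e-05,  1.57079634e+00]), 'dq': array([ 0.00164934, -0.00174861, -0.00071621, -0.00056206,  0.00180022,
        0.00063082]), 'tau': array([-2.04183794e-03, -5.38771391e+01,  3.46439910e+01,  1.81213079e-02,
        3.81864106e-05,  2.33942615e-05]), 'position': array([0.19253676, 0.48797337, 0.23866439]), 'ee_rot': array([-5.86780062e-01, -3.08605894e+00,  2.29478412e-03]), 'wrist_force': array([-0.78139057,  0.25297155, -0.15894902]), 'wrist_torque': array([-0.00759378, -0.00696387, -0.00263686]), 'gripper_width': 0.08559566632667766}
top {'fx': 379.9543379758784, 'fy': 379.9543379758784, 'cx': 271.8181210447945, 'cy': 205.13567618942986, 'world_from_camera': array([[ 0.00461417,  0.98676858, -0.16206939,  0.34175806],
       [-0.99990424,  0.00666737,  0.01212703,  0.04416197],
       [ 0.01304715,  0.16199792,  0.98670484,  1.14241783],
       [ 0.        ,  0.        ,  0.        ,  1.        ]])}
side {'fx': 507.75556694783916, 'fy': 507.75556694783916, 'cx': 277.71410512922046, 'cy': 210.6132215012125, 'world_from_camera': array([[ 0.88681226,  0.34299689, -0.30970495,  0.07871744],
       [-0.46189769,  0.67911023, -0.57049085, -0.79129886],
       [ 0.01464721,  0.64897028,  0.76067275,  1.15436563],
       [ 0.        ,  0.        ,  0.        ,  1.        ]])}
wrist {'fx': 365.6699522044565, 'fy': 365.6699522044565, 'cx': 280.2551607509521, 'cy': 205.3137851877444, 'hand_eye': array([[ 1.43177006e-03,  9.66218394e-01,  2.57720710e-01,
         6.53799234e-02],
       [ 9.99998074e-01, -1.72930714e-03,  9.27830238e-04,
         2.18086619e-04],
       [ 1.34216491e-03,  2.57718885e-01, -9.66219010e-01,
        -1.34639026e-01],
       [ 0.00000000e+00,  0.00000000e+00,  0.00000000e+00,
         1.00000000e+00]])}
```

View pics/0_top.png

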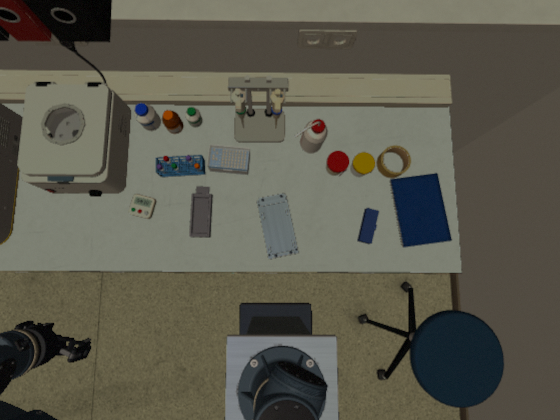

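View pics/0_side.png

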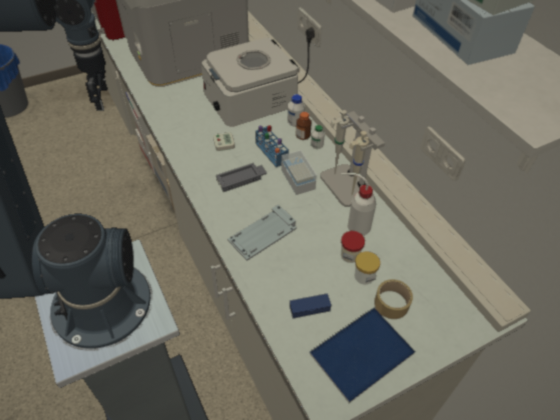

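View pics/0_wrist.png

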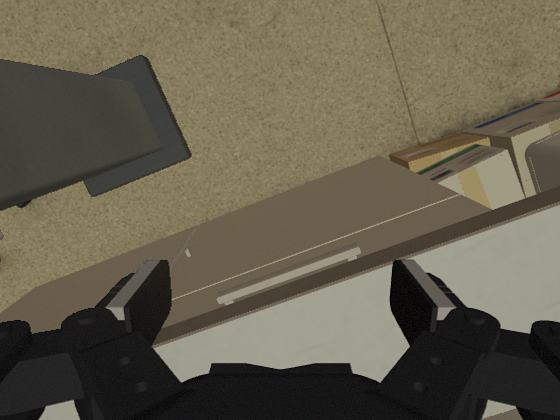

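```bash
cat > h.py <<'E'
import numpy as np,cv2,pickle
def P(c,u,v,d=None,z=None,T=None):
    T=c["world_from_camera"] if T is None else T
    ray=np.array([(u-c["cx"])/c["fx"],-(v-c["cy"])/c["fy"],-1.])
    R=T[:3,:3]@ray
    if d is None: d=(z-T[2,3])/R[2]
    return T[:3,3]+d*R
def crop(c,u0,v0,u1,v1,k,name):
    im=c["frame"][v0:v1,u0:u1,::-1]
    cv2.imwrite(name,cv2.resize(im,None,fx=k,fy=k,interpolation=cv2.INTER_CUBIC))
E
python3 - <<'E'
from h import *
c=pickle.load(open("c0_top.pkl","rb"))
crop(c,180,175,310,270,6,"pics/1_top.png")
crop(c,340,190,400,260,8,"pics/1_topb.png")
d=c["depth"]
for u,v in [(201,212),(202,190),(278,225),(369,225),(369,215),(240,230)]:
    print(u,v,d[v,u],P(c,u,v,d=d[v,u]))
c=pickle.load(open("c0_side.pkl","rb"))
crop(c,210,155,310,265,6,"pics/1_side.png")
d=c["depth"]
for u,v in [(310,306)]:
    print(u,v,d[v,u],P(c,u,v,d=d[v,u]))
E
```

```text
201 212 1.1385051 [0.50499947 0.2423991  0.01294867]
202 190 1.1488627 [0.57213945 0.2416227  0.01348899]
278 225 1.1366044 [0.46741582 0.0114913  0.01153968]
369 225 1.1192974 [ 0.46673937 -0.25606004  0.03225713]
369 215 1.1232786 [ 0.49635627 -0.25693079  0.03309763]
240 230 1.144871 [ 0.45293484  0.12564313 -0.0006198 ]
310 306 1.274469 [ 0.46317131 -0.26425055  0.03072145]
```

View pics/1_top.png

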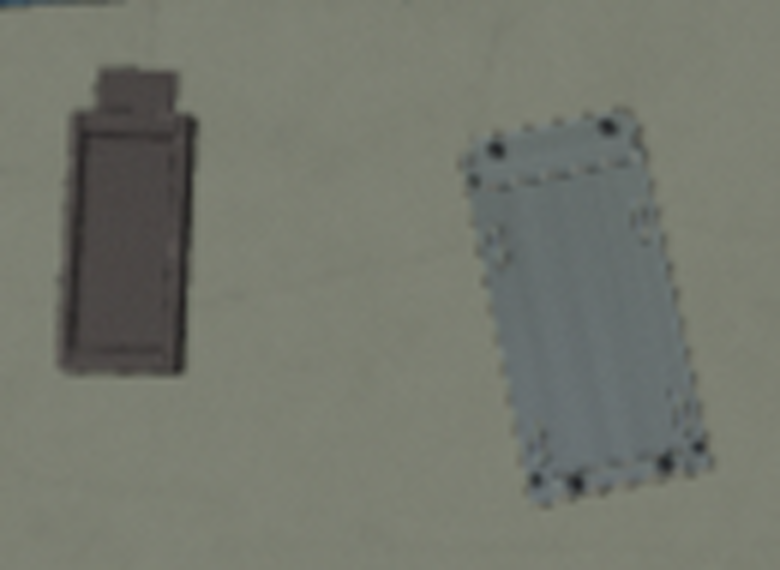

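View pics/1_topb.png

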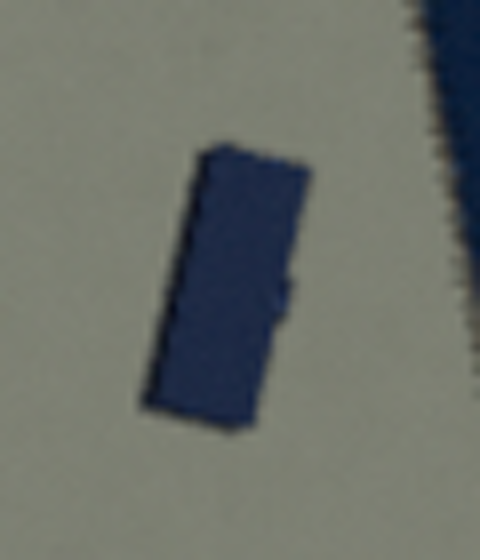

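View pics/1_side.png

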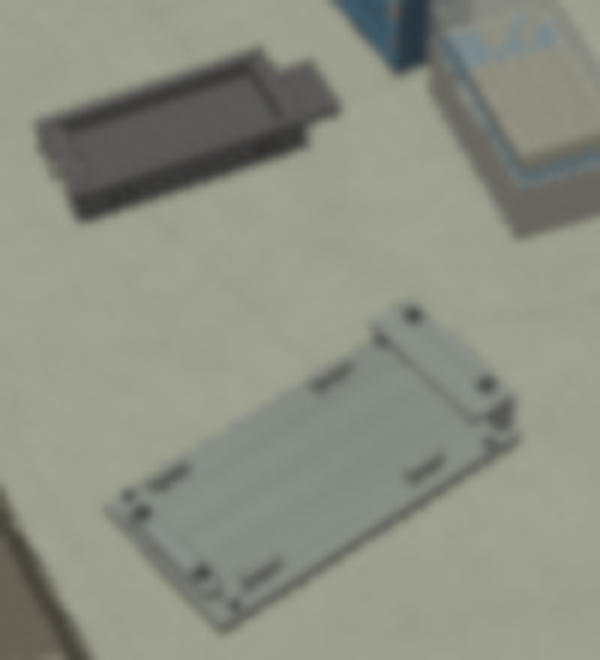

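```bash
cat >> h.py <<'E'
from scipy.spatial.transform import Rotation as Ro
def down(yaw,tilt=0):  # tool y at world yaw (rad), tool z down ; tool x = y x z
    y=np.array([np.cos(yaw),np.sin(yaw),0]);z=np.array([0,0,-1.]);x=np.cross(y,z)
    return np.c_[x,y,z]
def inc(p0,rv0,p,R):
    R0=Ro.from_rotvec(rv0).as_matrix()
    d=R0.T@(np.array(p)-p0)*100
    w=np.degrees(Ro.from_matrix(R0.T@R).as_rotvec())
    return np.round(d,2),np.round(w,2)
def ang(a,b): return np.degrees(np.arctan2(b[1]-a[1],b[0]-a[0]))
E
python3 - <<'E'
from h import *
np.set_printoptions(precision=4,suppress=True)
c=pickle.load(open("c0_top.pkl","rb"))
f=lambda u,v,k,u0,v0,z:P(c,(u+.5)/k-.5+u0,(v+.5)/k-.5+v0,z=z)
b=[f(u,v,8,340,190,.032) for u,v in [(213,150),(310,170),(252,428),(157,405)]]
print(np.array(b),np.mean(b,0),[np.linalg.norm(b[i]-b[i-1]) for i in range(4)],ang(b[3],b[0]),ang(b[2],b[1]))
# carrier top outer TL TR BR BL z=.024
b=[f(u,v,6,180,175,.024) for u,v in [(74,113),(194,116),(183,373),(61,371)]]
print(np.array(b),np.mean(b,0),[np.linalg.norm(b[i]-b[i-1]) for i in range(4)],ang(b[3],b[0]),ang(b[2],b[1]))
b=[f(u,v,6,180,175,z) for u,v,z in [(463,160,.01),(640,115,.034),(712,465,.01),(537,503,.01)]]
print(np.array(b),np.mean(b,0),[np.linalg.norm(b[i]-b[i-1]) for i in range(4)],ang(b[3],b[0]),ang(b[2],b[1]))
s=pickle.load(open("c0_side.pkl","rb"))
f=lambda u,v,k,u0,v0,z:P(s,(u+.5)/k-.5+u0,(v+.5)/k-.5+v0,z=z)
# cradle base corners ; carrier top
print("side cradle",[f(u,v,6,210,155,z) for u,v,z in [(108,510,.01),(222,630,.0),(520,437,.0)]])
print("side carrier",[f(u,v,6,210,155,z) for u,v,z in [(38,125,.024),(78,195,.024),(308,128,.024),(262,50,.024)]])
E
```

```text
[[ 0.5165 -0.2496  0.032 ]
 [ 0.5092 -0.2854  0.032 ]
 [ 0.4137 -0.2602  0.032 ]
 [ 0.4219 -0.2257  0.032 ]] [ 0.4653 -0.2552  0.032 ] [np.float64(0.09754177276626676), np.float64(0.03653978982396071), np.float64(0.09876171929983735), np.float64(0.03551491153656455)] -14.201152759961785 -14.773899988588878
[[0.5594 0.2695 0.024 ]
 [0.5583 0.2098 0.024 ]
 [0.4301 0.2113 0.024 ]
 [0.4308 0.2709 0.024 ]] [0.4946 0.2404 0.024 ] [np.float64(0.12857296918396052), np.float64(0.05973556155228174), np.float64(0.12812042029907833), np.float64(0.05959324687319629)] -0.6154895237135937 -0.6783631331313871
[[ 0.5394  0.0759  0.01  ]
 [ 0.5584 -0.0122  0.034 ]
 [ 0.3873 -0.0487  0.01  ]
 [ 0.3683  0.0376  0.01  ]] [0.4633 0.0131 0.016 ] [np.float64(0.17529281615733697), np.float64(0.09325260987149046), np.float64(0.17658662185236898), np.float64(0.08838643702045805)] 12.61571421174225 12.051408936803405
side cradle [array([0.3688, 0.0355, 0.01  ]), array([ 0.39  , -0.0443,  0.    ]), array([ 0.5672, -0.0068,  0.    ])]
side carrier [array([0.4341, 0.2702, 0.024 ]), array([0.4327, 0.2154, 0.024 ]), array([0.5578, 0.2056, 0.024 ]), array([0.5616, 0.2683, 0.024 ])]
```

Run:
```python
from h import *
from bench import r
s=r.state()
print(inc(s["position"],s["ee_rot"],[.465,-.255,.20],down(np.radians(75.5))))
```

```text
(array([-52.62, -59.12,   3.95]), array([-0.06, -0.  , -7.03]))
```

Call:
{"name": "send_rows", "arguments": {"increments": "-52.6 -59.1 3.9 0 0 -7 1;-52.6 -59.1 3.9 0 0 -7 1;-52.6 -59.1 3.9 0 0 -7 1;-52.6 -59.1 3.9 0 0 -7 1;-52.6 -59.1 3.9 0 0 -7 1;-52.6 -59.1 3.9 0 0 -7 1;-52.6 -59.1 3.9 0 0 -7 1;-52.6 -59.1 3.9 0 0 -7 1;-52.6 -59.1 3.9 0 0 -7 1;-52.6 -59.1 3.9 0 0 -7 1;-52.6 -59.1 3.9 0 0 -7 1;-52.6 -59.1 3.9 0 0 -7 1;-52.6 -59.1 3.9 0 0 -7 1;-52.6 -59.1 3.9 0 0 -7 1;-52.6 -59.1 3.9 0 0 -7 1;-52.6 -59.1 3.9 0 0 -7 1;-52.6 -59.1 3.9 0 0 -7 1;-52.6 -59.1 3.9 0 0 -7 1"}}

```text
time_s: 1.95
position: [0.4646, -0.2551, 0.1995]
ee_rot: [-0.4, -3.114, -0.001]
wrist_force: [-0.1, 0.2, 0.2]
gripper_width: 0.0854
```

```bash
cat >> h.py <<'E'
def wT(s,c):
    T=np.eye(4);T[:3,:3]=Ro.from_rotvec(s["ee_rot"]).as_matrix();T[:3,3]=s["position"]
    return T@c["hand_eye"]
def snap(name,tag):
    from bench import r
    s=r.state();c=r.capture(name)
    if name=="wrist": c["world_from_camera"]=wT(s,c)
    pickle.dump(c,open(f"{tag}.pkl","wb"));cv2.imwrite(f"pics/{tag}.png",c["frame"][:,:,::-1])
    return s,c
E
python3 - <<'E'
from h import *
s,c=snap("wrist","w1")
print(s["joint_positions"],s["position"],s["ee_rot"])
E
```

```text
[-5.02058581e-01  2.64385095e-01 -8.08292182e-02  1.22748904e+00
  5.02707855e-05 -2.46626173e-01] [ 0.46462611 -0.25505259  0.19946347] [-3.99918711e-01 -3.11426304e+00 -1.16819472e-03]
```

View pics/w1.png

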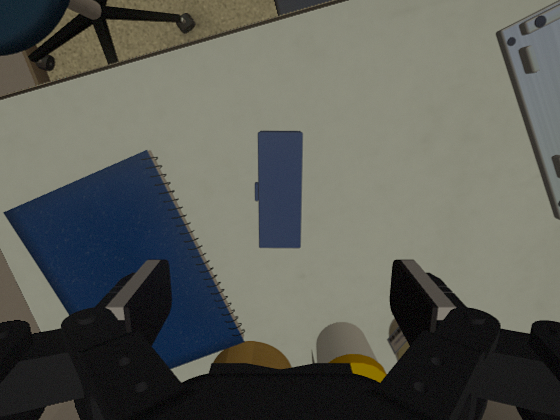

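Run:
```python
from h import *
np.set_printoptions(precision=4,suppress=True)
c=pickle.load(open("w1.pkl","rb"))
crop(c,240,120,320,260,4,"pics/w1c.png")
d=c["depth"]
print([ (u,v,P(c,u,v,d=d[v,u])) for u,v in [(280,190),(280,140),(280,240),(257,190)]])
b=[P(c,u,v,z=.032) for u,v in [(258.5,131),(302,131),(300.5,247.5),(259,247.5)]]
print(np.array(b),np.mean(b,0),[np.linalg.norm(b[i]-b[i-1]) for i in range(4)],ang(b[0],b[3]),ang(b[1],b[2]))
for u,v in [(255,182),(255,201)]: print(P(c,u,v,z=.028))
```

```text
[(280, 190, array([ 0.466 , -0.2556,  0.0319])), (280, 140, array([ 0.4256, -0.2451,  0.0312])), (280, 240, array([ 0.5098, -0.267 ,  0.0308])), (257, 190, array([ 0.4616, -0.2747,  0.0294]))]
[[ 0.4142 -0.2602  0.032 ]
 [ 0.4231 -0.226   0.032 ]
 [ 0.5207 -0.2511  0.032 ]
 [ 0.5116 -0.2866  0.032 ]] [ 0.4674 -0.256   0.032 ] [np.float64(0.10085868669880974), np.float64(0.03529170012617699), np.float64(0.10084301125668285), np.float64(0.03659671838156124)] -15.174608596795574 -14.433224238040552
[ 0.4548 -0.2747  0.028 ]
[ 0.4708 -0.2792  0.028 ]
```

View pics/w1c.png

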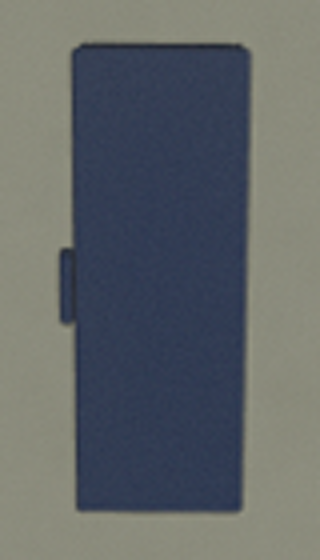

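Run:
```python
from h import *
np.set_printoptions(precision=4,suppress=True)
c=pickle.load(open("w1.pkl","rb"))
d=c["depth"]
for u,v in [(150,264),(165,266),(168,290),(135,275),(110,310),(150,300),(395,265),(430,300)]:
    print(u,v,P(c,u,v,d=d[v,u],T=c["hand_eye"]))
from bench import r
s=r.state()
g=np.array([.4672,-.2558])-.022*np.array([.967,-.255])
for z in (.07,.023): print(inc(s["position"],s["ee_rot"],[*g,z],down(np.radians(75.3))))
```

```text
150 264 [ 0.0109 -0.0468 -0.0128]
165 266 [ 0.0091 -0.0422 -0.0105]
168 290 [-0.0016 -0.0425 -0.0087]
135 275 [ 0.0114 -0.0483 -0.0228]
110 310 [ 0.0123 -0.046  -0.0461]
150 300 [ 0.0051 -0.042  -0.028 ]
395 265 [ 0.0089  0.0429 -0.0087]
430 300 [ 0.0119  0.0433 -0.0398]
(array([ 1.88, -0.09, 12.99]), array([ 0.03, -0.08,  0.13]))
(array([ 1.87, -0.09, 17.69]), array([ 0.03, -0.08,  0.13]))
```

Call:
{"name": "send_rows", "arguments": {"increments": "1.9 -0.1 5 0 0 0.1 1;1.9 -0.1 10 0 0 0.1 1;1.9 -0.1 13 0 0 0.1 1;1.9 -0.1 16 0 0 0.1 1;1.9 -0.1 17.5 0 0 0.1 1;1.9 -0.1 18.1 0 0 0.1 1;1.9 -0.1 18.1 0 0 0.1 1;1.9 -0.1 18.1 0 0 0.1 -1;1.9 -0.1 18.1 0 0 0.1 -1;1.9 -0.1 18.1 0 0 0.1 -1;1.9 -0.1 18.1 0 0 0.1 -1;1.9 -0.1 18.1 0 0 0.1 -1;1.9 -0.1 18.1 0 0 0.1 -1;1.9 -0.1 18.1 0 0 0.1 -1"}}

```text
time_s: 3.4
position: [0.4468, -0.2509, 0.0204]
ee_rot: [0.4, 3.115, -0.001]
wrist_force: [-1.6, 1.5, 8.2]
gripper_width: 0.0354
```

Call:
{"name": "send_rows", "arguments": {"increments": "0 0 -1 0 0 0 -1;0 0 -2 0 0 0 -1;0 0 -4 0 0 0 -1;0 0 -6 0 0 0 -1;0 0 -6 0 0 0 -1"}}

```text
time_s: 3.9
position: [0.448, -0.2516, 0.0823]
ee_rot: [0.4, 3.112, -0.003]
wrist_force: [0.5, 0.2, -0.7]
gripper_width: 0.0351
```

Run:
```python
from h import *
s,c=snap("wrist","w2")
print(s["position"],s["ee_rot"],s["wrist_force"],s["gripper_width"])
s,c=snap("side","s2"); crop(c,230,180,410,340,4,"pics/s2c.png")
```

```text
[ 0.44795003 -0.25164252  0.08233431] [ 3.99693572e-01  3.11162801e+00 -3.02758038e-03] [ 0.4562038   0.1670284  -0.73657509] 0.03505291528971337
```

View pics/w2.png

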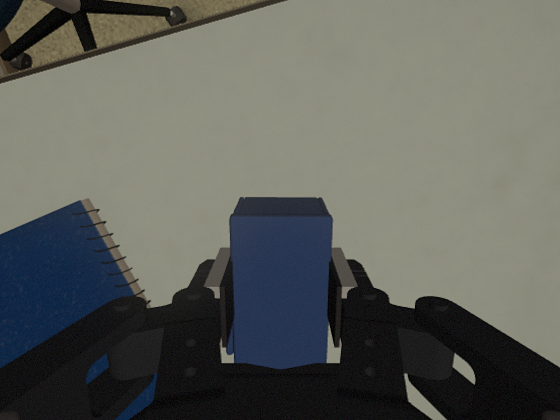

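View pics/s2c.png

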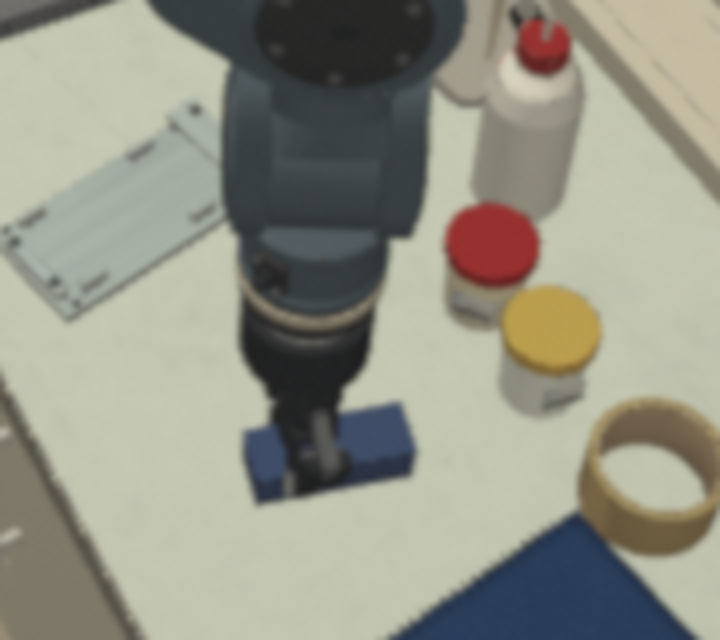

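Run:
```python
from h import *
np.set_printoptions(precision=4,suppress=True)
c=pickle.load(open("w2.pkl","rb"));d=c["depth"];T=c["hand_eye"]
for u in (250,280,310):
    print([P(c,u,v,d=d[v,u],T=T) for v in (205,222,250,280,310,340)])
for v in (200,225,260,300,340):
    row=c["frame"][v].astype(int); m=(row[:,2]-row[:,0])>25
    q=np.where(m[225:340])[0]+225
    print(v,q.min(),q.max(),P(c,q.min(),v,d=d[v,q.min()+4],T=T),P(c,q.max(),v,d=d[v,q.max()-4],T=T))
crop(c,200,170,360,370,4,"pics/w2c.png")
```

```text
[array([ 0.028 , -0.0119,  0.0059]), array([ 0.0262, -0.0106, -0.0108]), array([ 0.0155, -0.0108, -0.0105]), array([ 0.004 , -0.011 , -0.0115]), array([-0.0083, -0.0112, -0.0116]), array([-0.0222, -0.0116, -0.0103])]
[array([0.0281, 0.    , 0.0056]), array([ 0.0263,  0.0001, -0.0112]), array([ 0.0158,  0.0001, -0.0114]), array([ 0.0036,  0.0001, -0.0106]), array([-0.0082,  0.0001, -0.0117]), array([-0.0221,  0.0001, -0.0104])]
[array([0.0279, 0.012 , 0.0064]), array([ 0.0267,  0.0106, -0.0123]), array([ 0.0158,  0.0109, -0.0114]), array([ 0.004 ,  0.0111, -0.0115]), array([-0.0087,  0.0115, -0.0109]), array([-0.0217,  0.0118, -0.011 ])]Traceback (most recent call last):
  File "<stdin>", line 9, in <module>
    return umr_minimum(a, axis, None, out, keepdims, initial, where)
ValueError: zero-size array to reduction operation minimum which has no identity
```

Run:
```python
from h import *
from bench import r
s=r.state()
print(s["position"],s["ee_rot"])
print(inc(s["position"],s["ee_rot"],[.4735,.242,.14],down(np.radians(89.35))))
```

```text
[ 0.44670868 -0.2509181   0.07985608] [ 3.99976380e-01  3.11479607e+00 -1.00276043e-03]
(array([ 9.85, 48.37, -6.05]), array([ -0.04,   0.07, -13.98]))
```

Call:
{"name": "send_rows", "arguments": {"increments": "0.5 2 -2 0 0 -1 -1;2 6 -4 0 0 -3 -1;3 10 -6 0 0 -4 -1;4 15 -6 0 0 -5 -1;5 20 -6 0 0 -6 -1;6 25 -6 0 0 -8 -1;7 30 -6 0 0 -10 -1;8 35 -6 0 0 -12 -1;9 40 -6 0 0 -13 -1;9.8 44 -6 0 0 -14 -1;9.8 47 -6 0 0 -14 -1;9.8 48.4 -6 0 0 -14 -1;9.8 48.4 -6 0 0 -14 -1;9.8 48.4 -6 0 0 -14 -1"}}

```text
time_s: 5.4
position: [0.4733, 0.2414, 0.1385]
ee_rot: [-0.017, -3.14, 0.002]
wrist_force: [-0.6, 0.1, -1.5]
gripper_width: 0.0353
```

Run:
```python
from h import *
s,c=snap("wrist","w3")
print(s["position"],s["ee_rot"],s["wrist_force"],s["gripper_width"])
```

```text
[0.47325108 0.24139885 0.13853858] [-1.74411208e-02 -3.13992210e+00  2.10688948e-03] [-0.58756235  0.13629372 -1.53959732] 0.03527454135223549
```

View pics/w3.png

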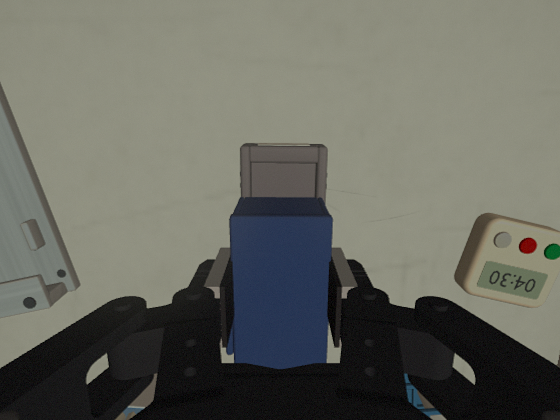

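Run:
```python
from h import *
c=pickle.load(open("w3.pkl","rb"))
crop(c,220,130,350,240,6,"pics/w3c.png")
```

```text
(no output)
```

View pics/w3c.png

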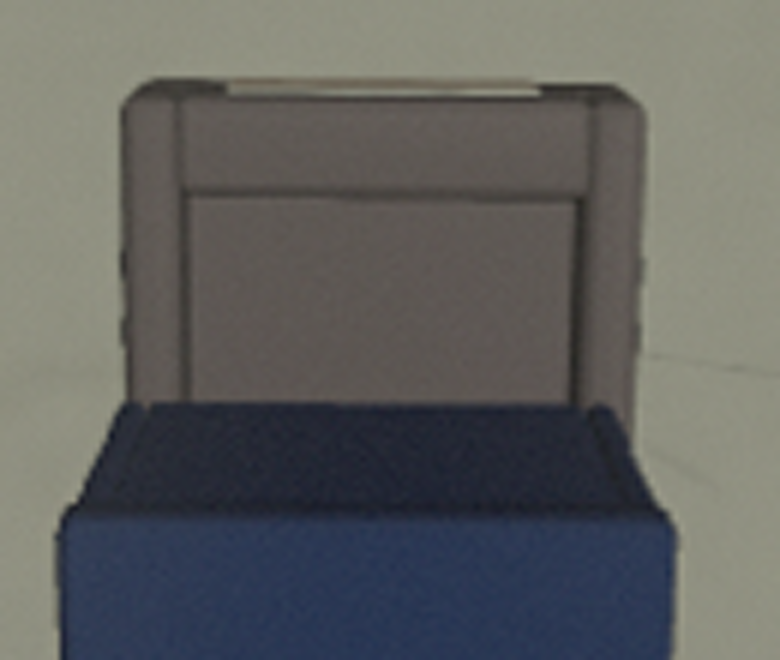

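Run:
```python
from h import *
np.set_printoptions(precision=4,suppress=True)
c=pickle.load(open("w3.pkl","rb"));T=c["world_from_camera"]
f=lambda u,v,z:P(c,(u+.5)/6-.5+220,(v+.5)/6-.5+130,z=z)
for u,v in [(126,98),(642,98),(180,190),(589,190),(180,390),(592,390),(128,390),(636,390),(385,97),(385,190)]: print(u,v,f(u,v,.024))
# box in world
R=Ro.from_matrix(T[:3,:3])
Tt=T@np.linalg.inv(c["hand_eye"])
print(f(74,515,.138+.0113),f(668,515,.138+.0113),"box near end bottom", f(130,405,.138-.0207),f(605,405,.138-.0207))
print("tool y",Tt[:3,1],Tt[:3,3])
```

```text
126 98 [0.4323 0.2149 0.024 ]
642 98 [0.4329 0.273  0.024 ]
180 190 [0.4428 0.2207 0.024 ]
589 190 [0.4432 0.2673 0.024 ]
180 390 [0.4662 0.2199 0.024 ]
592 390 [0.4666 0.268  0.024 ]
128 390 [0.4661 0.2139 0.024 ]
636 390 [0.4666 0.2731 0.024 ]
385 97 [0.4325 0.2441 0.024 ]
385 190 [0.443 0.244 0.024]
[0.4445 0.2249 0.1493] [0.4448 0.2598 0.1493] box near end bottom [0.4456 0.2247 0.1173] [0.4459 0.2595 0.1173]
tool y [ 0.0111  0.9999 -0.0014] [0.4733 0.2414 0.1385]
```

Call:
{"name": "send_rows", "arguments": {"increments": "-0.1 0.15 3 0 0 0 -1;-0.1 0.15 6 0 0 0 -1;-0.1 0.15 7.6 0 0 0 -1;-0.1 0.15 7.8 0 0 0 -1;-0.1 0.15 7.8 0 0 0 -1"}}

```text
time_s: 5.95
position: [0.4748, 0.2427, 0.0615]
ee_rot: [-0.02, -3.141, 0.001]
wrist_force: [-0.1, -0.3, -0.8]
gripper_width: 0.0355
```

Run:
```python
from h import *
s,c=snap("wrist","w4")
print(s["position"],s["ee_rot"],s["wrist_force"],s["gripper_width"])
crop(c,190,120,370,270,4,"pics/w4c.png")
s,c=snap("side","s4")
crop(c,200,130,320,220,6,"pics/s4c.png")
```

```text
[0.47480383 0.24272716 0.0614735 ] [-1.96448635e-02 -3.14095250e+00  7.92692275e-04] [-0.08623088 -0.26052533 -0.75228611] 0.03551481543685818
```

View pics/w4c.png

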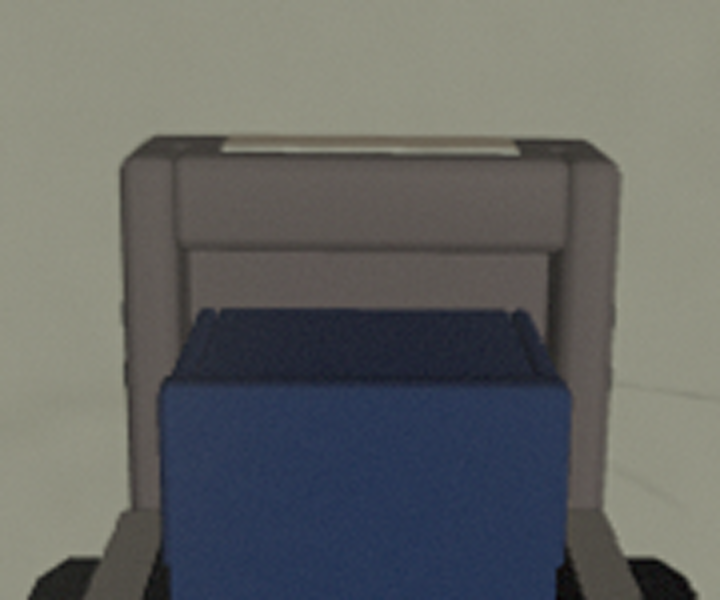

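View pics/s4c.png

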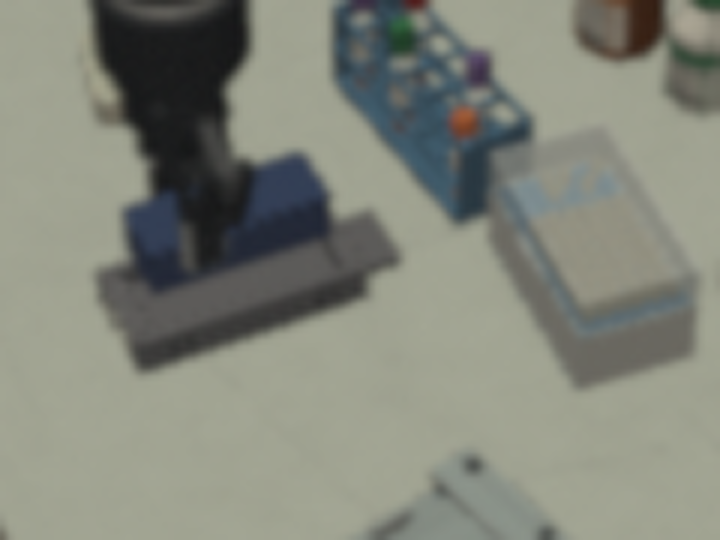

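Run:
```python
from h import *
np.set_printoptions(precision=4,suppress=True)
c=pickle.load(open("w4.pkl","rb"));T=c["world_from_camera"]
f=lambda u,v,z:P(c,(u+.5)/4-.5+190,(v+.5)/4-.5+120,z=z)
for u,v in [(122,160),(619,165),(179,245),(566,245),(186,330),(560,330),(131,500),(606,500)]: print(u,v,f(u,v,.024))
for u,v,z in [(163,384,.0728),(571,388,.0728),(203,312,.0408),(529,312,.0408)]: print(f(u,v,z))
```

```text
122 160 [0.4327 0.215  0.024 ]
619 165 [0.434  0.2736 0.024 ]
179 245 [0.443  0.2213 0.024 ]
566 245 [0.4435 0.2676 0.024 ]
186 330 [0.4535 0.2217 0.024 ]
560 330 [0.454  0.2671 0.024 ]
131 500 [0.4754 0.2139 0.024 ]
606 500 [0.476  0.2734 0.024 ]
[0.4459 0.2258 0.0728]
[0.4467 0.2616 0.0728]
[0.4472 0.2258 0.0408]
[0.4476 0.2614 0.0408]
```

Call:
{"name": "send_rows", "arguments": {"increments": "0.1 0.2 0 0 0 0 -1;0.1 0.2 0.8 0 0 0 -1;0.1 0.2 1.5 0 0 0 -1;0.1 0.2 2 0 0 0 -1;0.1 0.2 2.4 0 0 0 -1;0.1 0.2 2.7 0 0 0 -1;0.1 0.2 2.7 0 0 0 -1"}}

```text
time_s: 6.75
position: [0.4736, 0.2457, 0.0338]
ee_rot: [-0.017, -3.141, 0.001]
wrist_force: [0.6, 0.6, -0.6]
gripper_width: 0.0352
```

Run:
```python
from h import *
s,c=snap("wrist","w5")
print(s["position"],s["ee_rot"],s["wrist_force"],s["gripper_width"])
crop(c,190,120,370,270,4,"pics/w5c.png")
```

```text
[0.47361321 0.24571206 0.03375079] [-1.73084549e-02 -3.14074804e+00  7.93024624e-04] [ 0.56221158  0.60801978 -0.55795249] 0.035195129434413414
```

View pics/w5c.png

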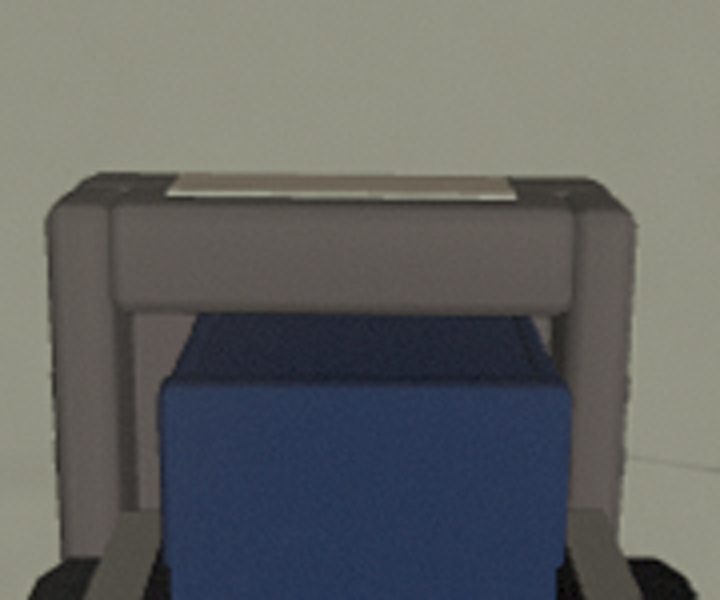

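Call:
{"name": "send_rows", "arguments": {"increments": "0 -0.05 0.05 0 0 0 -1;0 -0.05 0.05 0 0 0 0.4;0 -0.05 0.05 0 0 0 0.4;0 -0.05 0.05 0 0 0 0.4;0 -0.05 0.05 0 0 0 0.4;0 -0.05 -1 0 0 0 0.4;0 -0.05 -4 0 0 0 1;0 -0.05 -9 0 0 0 1;0 -0.05 -14 0 0 0 1;0 -0.05 -16 0 0 0 1;0 -0.05 -16 0 0 0 1"}}

```text
time_s: 7.9
position: [0.4755, 0.2462, 0.1987]
ee_rot: [0.017, 3.135, 0.005]
wrist_force: [0.4, 0.6, -0.2]
gripper_width: 0.0856
```

Run:
```python
from h import *
s,c=snap("wrist","w6")
print(s["position"],s["ee_rot"],s["wrist_force"],s["gripper_width"])
s,c=snap("side","s6")
crop(c,200,130,320,220,6,"pics/s6c.png")
```

```text
[0.4755173  0.24621913 0.19869976] [0.01727816 3.13534261 0.00492954] [ 0.4255477   0.55471932 -0.15421257] 0.08555882906444692
```

View pics/w6.png

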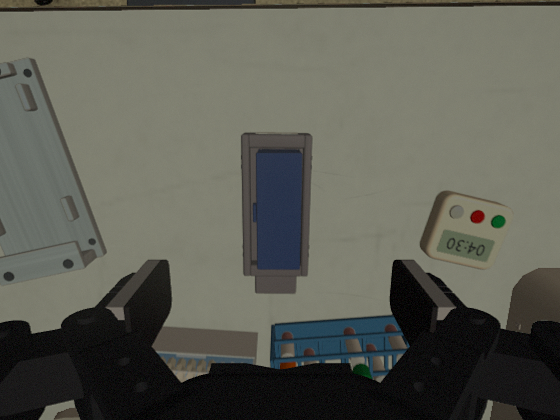

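View pics/s6c.png

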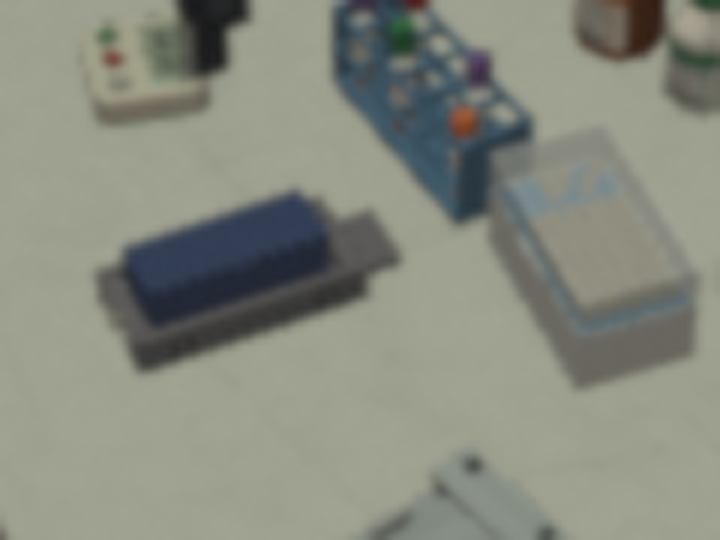

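Run:
```python
from h import *
np.set_printoptions(precision=4,suppress=True)
c=pickle.load(open("w6.pkl","rb"));d=c["depth"]
crop(c,225,120,330,305,4,"pics/w6c.png")
for u,v in [(280,160),(280,210),(280,260),(265,200),(295,200),(246,200),(308,200)]: print(P(c,u,v,d=d[v,u]))
```

```text
[0.4512 0.2468 0.043 ]
[0.4923 0.2464 0.0439]
[0.5375 0.246  0.042 ]
[0.4836 0.2342 0.0441]
[0.4839 0.2587 0.0437]
[0.4884 0.2169 0.0249]
[0.4893 0.2709 0.0235]
```

View pics/w6c.png

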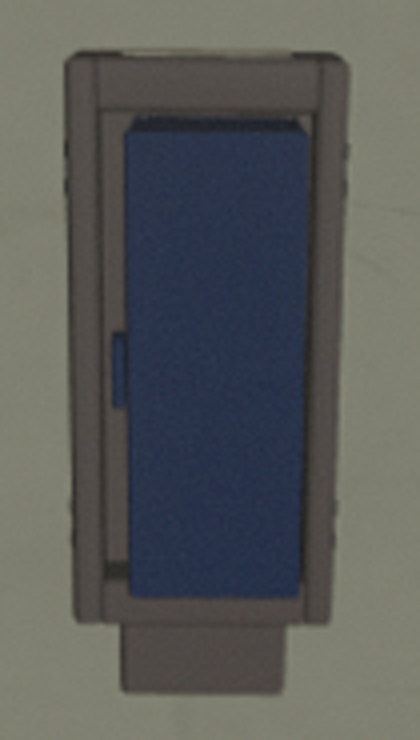

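Run:
```python
from h import *
np.set_printoptions(precision=4,suppress=True)
c=pickle.load(open("w6.pkl","rb"))
f=lambda u,v,z:P(c,(u+.5)/4-.5+225,(v+.5)/4-.5+120,z=z)
b=[f(u,v,.024) for u,v in [(66,60),(349,60),(331,622),(74,621)]]
print(np.array(b),np.mean(b,0),[np.linalg.norm(b[i]-b[i-1]) for i in range(4)],ang(b[0],b[3]),ang(b[1],b[2]))
t=[f(122,692,.013),f(284,692,.013)];print(t)
m=np.mean(b,0)
from bench import r
s=r.state()
print(s["position"],s["ee_rot"],inc(s["position"],s["ee_rot"],[m[0],m[1]-.001,.0075],down(np.radians(89.35))))
```

```text
[[0.4324 0.2147 0.024 ]
 [0.433  0.2735 0.024 ]
 [0.5608 0.271  0.024 ]
 [0.5599 0.2117 0.024 ]] [0.4965 0.2427 0.024 ] [np.float64(0.12753632039064391), np.float64(0.058851184061040396), np.float64(0.1278307907207816), np.float64(0.05934806895947416)] -1.3328442092272699 -1.108671502540798
[array([0.5842, 0.2214, 0.013 ]), array([0.5847, 0.2607, 0.013 ])]
[0.4739 0.2454 0.1948] [0.0173 3.1407 0.0006] (array([-2.25, -0.35, 18.73]), array([0.02, 0.05, 0.02]))
```

Call:
{"name": "send_rows", "arguments": {"increments": "-2.2 -0.35 4 0 0 0.1 1;-2.2 -0.35 9 0 0 0.1 1;-2.2 -0.35 12 0 0 0.1 1;-2.2 -0.35 15 0 0 0.1 1;-2.2 -0.35 17 0 0 0.1 1;-2.2 -0.35 18.2 0 0 0.1 1;-2.2 -0.35 18.6 0 0 0.1 1;-2.2 -0.35 18.6 0 0 0.1 1"}}

```text
time_s: 8.8
position: [0.4955, 0.2415, 0.0079]
ee_rot: [-0.02, -3.14, 0.001]
wrist_force: [-0.3, -0.8, 0.5]
gripper_width: 0.0855
```

Call:
{"name": "send_rows", "arguments": {"increments": "0 0 0 0 0 0 -1;0 0 0 0 0 0 -1;0 0 0 0 0 0 -1;0 0 0 0 0 0 -1;0 0 0 0 0 0 -1"}}

```text
time_s: 9.3
position: [0.4966, 0.242, 0.0096]
ee_rot: [0.02, 3.14, 0.001]
wrist_force: [-0.5, -0.9, 4.1]
gripper_width: 0.0588
```

Call:
{"name": "send_rows", "arguments": {"increments": "0 0 -0.5 0 0 0 -1;0 0 -1.5 0 0 0 -1;0 0 -3 0 0 0 -1;0 0 -5 0 0 0 -1;0 0 -7.5 0 0 0 -1;0 0 -10 0 0 0 -1;0 0 -12 0 0 0 -1;0 0 -13.5 0 0 0 -1;0 0 -14 0 0 0 -1;0 0 -14 0 0 0 -1;0 0 -14 0 0 0 -1"}}

```text
time_s: 10.4
position: [0.4954, 0.2414, 0.1477]
ee_rot: [-0.02, -3.141, 0.001]
wrist_force: [-0.8, -0.7, -3.3]
gripper_width: 0.0591
```

Run:
```python
from h import *
s,c=snap("wrist","w7")
print(s["position"],s["ee_rot"],s["wrist_force"],s["gripper_width"])
s,c=snap("side","s7")
s,c=snap("top","t7")
```

```text
[0.49544863 0.24143258 0.14774731] [-2.00224106e-02 -3.14070276e+00  7.50963998e-04] [-0.81225696 -0.66338671 -3.3281913 ] 0.05909306897583139
```

View pics/w7.png

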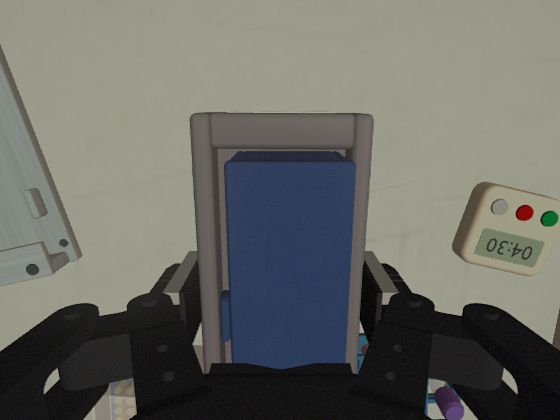

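View pics/s7.png

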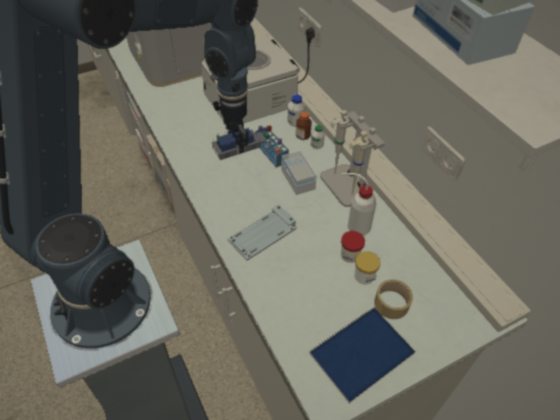

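Call:
{"name": "send_rows", "arguments": {"increments": "0 -1 -1 0 0 0 -1;0 -3 -2.5 0 0 0 -1;0 -5 -4 0 0 0 -1;0 -7 -5.5 0 0 0 -1;0 -8 -6 0 0 0 -1;0 -8 -6 0 0 0 -1;0 -8 -6 0 0 0 -1"}}

```text
time_s: 11.25
position: [0.4947, 0.1617, 0.2079]
ee_rot: [-0.021, -3.141, -0.0]
wrist_force: [-0.4, 0.9, -3.0]
gripper_width: 0.0586
```

Run:
```python
from h import *
np.set_printoptions(precision=4,suppress=True)
s,c=snap("wrist","w8")
print(s["position"],s["ee_rot"],s["wrist_force"],s["gripper_width"])
d=c["depth"];T=c["hand_eye"]
for u,v in [(205,130),(285,130),(360,130),(205,200),(360,200),(285,200),(285,300),(250,250),(330,250)]: print(u,v,P(c,u,v,d=d[v,u],T=T))
crop(c,30,30,230,300,3,"pics/w8c.png")
```

```text
[0.4947 0.1617 0.2079] [-0.021  -3.1412 -0.0002] [-0.4056  0.8581 -3.0149] 0.05857364030078947
205 130 [ 0.0584 -0.024  -0.015 ]
285 130 [ 0.0584  0.0017 -0.0143]
360 130 [ 0.0584  0.0259 -0.0142]
205 200 [ 0.0353 -0.0251 -0.0152]
360 200 [ 0.0351  0.0273 -0.014 ]
285 200 [ 0.0401  0.0016 -0.0342]
285 300 [ 0.0088  0.0017 -0.0345]
250 250 [ 0.025  -0.0086 -0.0344]
330 250 [ 0.0251  0.0148 -0.0344]
```

View pics/w8.png

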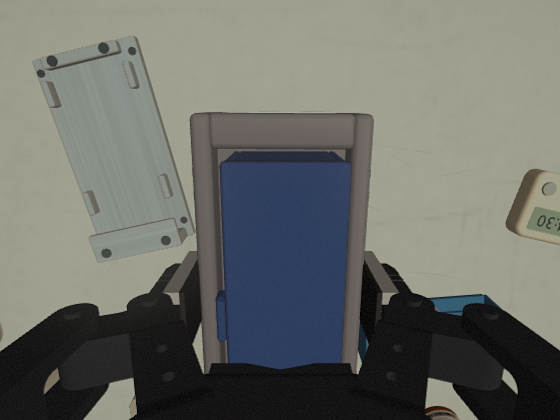

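View pics/w8c.png

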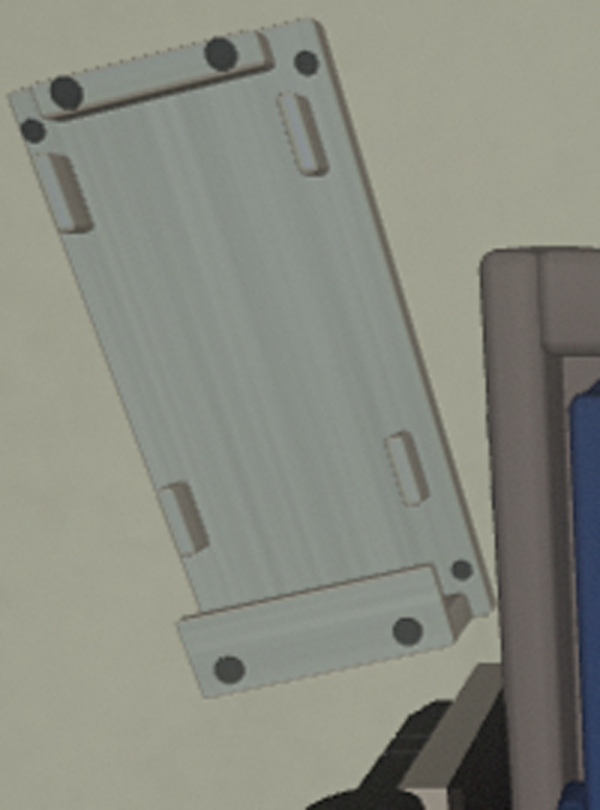

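```bash
cat > fit.py <<'E'
from h import *
from scipy.optimize import least_squares
np.set_printoptions(precision=4,suppress=True)
def proj(c,X):
    T=np.linalg.inv(c["world_from_camera"]);q=T[:3,:3]@X+T[:3,3]
    return np.array([c["cx"]+c["fx"]*q[0]/-q[2],c["cy"]-c["fy"]*q[1]/-q[2]])
def fit(c,k,u0,v0,pts,x0):
    pts=[((u+.5)/k-.5+u0,(v+.5)/k-.5+v0,*[m/1000 for m in M]) for u,v,*M in pts]
    def res(p):
        o=[]
        for u,v,x,y,z in pts:
            X=np.array([p[0]+x*np.cos(p[2])-y*np.sin(p[2]),p[1]+x*np.sin(p[2])+y*np.cos(p[2]),z])
            o+=list(proj(c,X)-[u,v])
        return np.array(o)
    s=least_squares(res,x0,loss="soft_l1")
    return s.x,res(s.x).reshape(-1,2)
E
python3 - <<'E'
from fit import *
c=pickle.load(open("w8.pkl","rb"))
pts=[(8,95,78,46,10),(316,20,78,-46,10),(491,605,-104,-46,10),
(178,620,-76,40,34),(432,566,-76,-40,34),(205,698,-104,40,34),(458,643,-104,-40,34)]
p,e=fit(c,3,30,30,pts,[.46,.01,np.radians(192.3)])
print(p,np.degrees(p[2])-180);print(e)
# top image
t=pickle.load(open("c0_top.pkl","rb"))
pts=[(463,162,-104+0,40,34),(634,110,-104,-40,34),(712,467,78,-46,10),(539,505,78,46,10)]
p2,e=fit(t,6,180,175,pts,[.46,.01,np.radians(192.3)])
print(p2,np.degrees(p2[2])-180);print(e)
s=pickle.load(open("c0_side.pkl","rb"))
pts=[(108,508,78,46,10),(222,620,78,-46,10),(372,325,-76,40,34),(480,420,-76,-40,34),(408,297,-104,40,34),(516,398,-104,-40,34)]
p2,e=fit(s,6,210,155,pts,[.46,.01,np.radians(192.3)])
print(p2,np.degrees(p2[2])-180);print(e)
# carrier in tool
f=lambda u,v,z:P(c,u,v,d=(z-c["hand_eye"][2,3])/(c["hand_eye"][:3,:3]@np.array([(u-c["cx"])/c["fx"],-(v-c["cy"])/c["fy"],-1]))[2],T=c["hand_eye"])
for u,v in [(192,116),(372,116),(206,365),(357,365)]: print(f(u,v,-.0146))
E
```

```text
[0.455  0.0125 3.3496] 11.91574833417414
[[-0.2749 -0.3218]
 [-0.0592 -0.9112]
 [ 1.6701  4.4076]
 [-1.3941 -0.6272]
 [-0.1764 -1.3158]
 [ 0.3473  1.6704]
 [ 0.2175  2.1061]]
[0.4491 0.0284 2.8284] -17.945652828186695
[[ 39.4506  -0.2571]
 [-14.6831   0.0652]
 [-48.9375  -1.1943]
 [  9.4468   2.2972]]
[0.4578 0.0256 2.4506] -39.589069302497506
[[ -0.7705  -0.722 ]
 [-11.2271 -43.6986]
 [  9.1724  32.5933]
 [ -3.0808  -5.0796]
 [ 13.1292  39.051 ]
 [  0.5395   0.2624]]
[ 0.0628 -0.028  -0.0146]
[ 0.0628  0.0294 -0.0146]
[-0.0303 -0.0282 -0.0146]
[-0.0301  0.0298 -0.0146]
```

Run:
```python
from h import *
c=pickle.load(open("w8.pkl","rb"))
crop(c,30,30,145,115,7,"pics/w8a.png")
crop(c,80,165,200,270,6,"pics/w8b.png")
```

```text
(no output)
```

View pics/w8a.png

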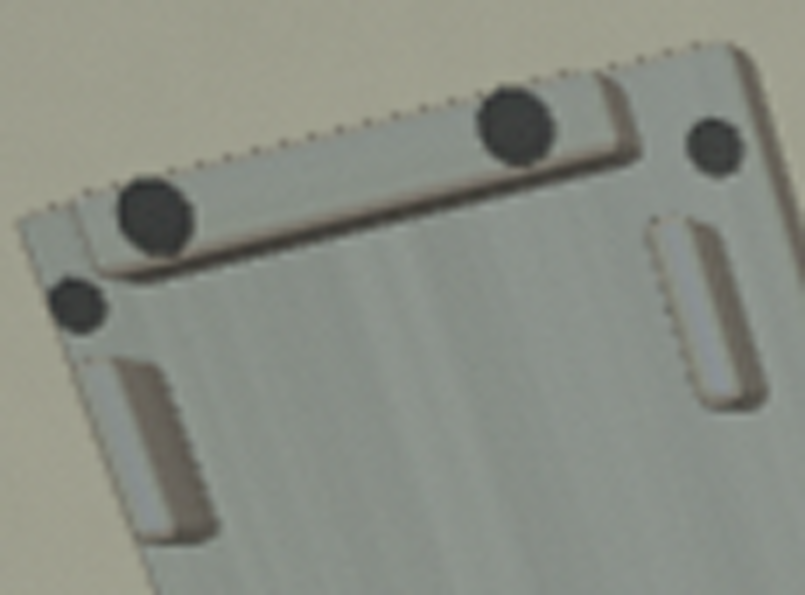

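View pics/w8b.png

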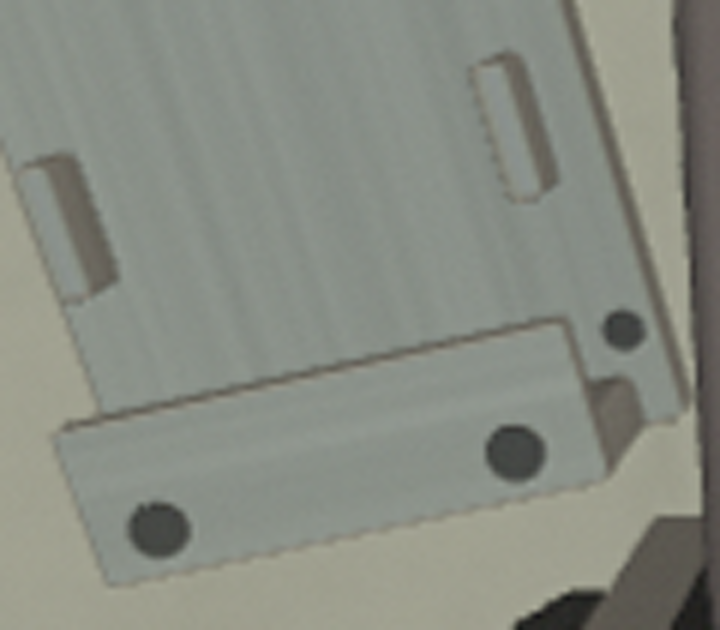

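Run:
```python
from fit import *
c=pickle.load(open("w8.pkl","rb"))
def A(L,k,u0,v0): return [((u+.5)/k-.5+u0,(v+.5)/k-.5+v0,*M) for u,v,*M in L]
pa=A([(117,357,60,33,22),(174,540,38,33,22),(650,222,60,-33,22),(706,405,38,-33,22),(103,268,68,33,20),(620,150,68,-33,20)],7,30,30)
pb=A([(47,157,-38,33,22),(88,298,-60,33,22),(472,68,-38,-33,22),(520,198,-60,-33,22),(58,433,-76,40,34),(568,323,-76,-40,34)],6,80,165)
# fit() applies (u+.5)/k-.5+u0 ; with k=1,u0=0 identity
p,e=fit(c,1,0,0,pa+pb,[.46,.01,np.radians(192.3)])
print(p,np.degrees(p[2])-180);print(e)
t=pickle.load(open("c0_top.pkl","rb"))
pts=[(463,162,-104+0,-40,34),(634,110,-104,40,34),(712,467,78,46,10),(539,505,78,-46,10)]
p2,e=fit(t,6,180,175,pts,[.46,.01,np.radians(192.3)])
print(p2,np.degrees(p2[2])-180);print(e)
s=pickle.load(open("c0_side.pkl","rb"))
pts=[(108,508,78,-46,10),(222,620,78,46,10),(372,325,-76,-40,34),(480,420,-76,40,34),(408,297,-104,-40,34),(516,398,-104,40,34)]
p2,e=fit(s,6,210,155,pts,[.46,.01,np.radians(192.3)])
print(p2,np.degrees(p2[2])-180);print(e)
```

```text
[0.4559 0.0129 3.3528] 12.103083952301148
[[-0.1406 -1.1679]
 [ 1.6313 -0.5826]
 [-0.8893 -0.655 ]
 [-0.2082  0.6024]
 [-0.3211  1.8313]
 [ 1.2056 -0.2125]
 [ 0.3379  0.8236]
 [ 2.0058  0.2412]
 [-0.305  -0.3782]
 [-0.8755  1.4053]
 [-0.7271 -0.0713]
 [ 0.0208 -0.6763]]
[0.4508 0.0108 3.3713] 13.159503320192897
[[ 0.6243 -2.9309]
 [-1.6033 -0.1111]
 [ 1.019   0.3373]
 [-0.4287  0.9964]]
[0.4551 0.0103 3.3499] 11.93376698306497
[[-0.3702 -0.6548]
 [ 0.3457  1.5579]
 [-0.5951 -0.2947]
 [-0.8382  0.5744]
 [ 0.8275 -0.154 ]
 [ 0.6423 -0.5441]]
```

```bash
cat > track.py <<'E'
from h import *
np.set_printoptions(precision=4,suppress=True)
MOV=[(-52.6,-59.1,3.9,0,0,-7),(1.9,-.1,18.1,0,0,.1),(0,0,-6,0,0,0),(9.8,48.4,-6,0,0,-14),(-.1,.15,7.8,0,0,0),(.1,.2,2.7,0,0,0),(0,-.05,-16,0,0,0),(-2.2,-.35,18.6,0,0,.1),(0,0,0,0,0,0),(0,0,-14,0,0,0),(0,-8,-6,0,0,0)]
def cmd(moves=MOV,verbose=False):
    p=np.array([.19254,.48797,.23866]);R=Ro.from_rotvec([-.58678,-3.08606,.0022948]).as_matrix()
    for m in moves:
        p=p+R@np.array(m[:3])/100;R=R@Ro.from_rotvec(np.radians(m[3:])).as_matrix()
        if verbose: print(p,Ro.from_matrix(R).as_rotvec())
    return p,R
E
python3 - <<'E'
from track import *
cmd(verbose=True)
E
```

```text
[ 0.4649 -0.2549  0.2006] [-0.3973 -3.116   0.0023]
[ 0.4462 -0.2513  0.0196] [-0.4    -3.1157  0.0023]
[ 0.4462 -0.2513  0.0796] [-0.4    -3.1157  0.0023]
[0.4737 0.2419 0.1389] [-0.0173 -3.141   0.0022]
[0.4746 0.2433 0.0609] [-0.0173 -3.141   0.0022]
[0.4737 0.2452 0.0339] [-0.0173 -3.141   0.0022]
[0.4737 0.245  0.1939] [-0.0173 -3.141   0.0022]
[0.4956 0.241  0.0078] [-0.02   -3.141   0.0022]
[0.4956 0.241  0.0078] [-0.02   -3.141   0.0022]
[0.4957 0.2412 0.1478] [-0.02   -3.141   0.0022]
[0.4947 0.1612 0.208 ] [-0.02   -3.141   0.0022]
```

```bash
cat >> track.py <<'E'
CR=dict(x=.4553,y=.0106,yaw=np.radians(192.0))
OT=np.array([-.0015,0,.0088])  # carrier origin in tool
def tcp(xe,ze,th,dy=0,cr=CR):
    # cradle frame; carrier rotation: -x end down by th
    Rc=Ro.from_euler('z',cr["yaw"]).as_matrix()
    Rk=Ro.from_euler('y',-th).as_matrix()    # +x end up
    piv=np.array([-.065,0,0])
    o=np.array([xe,dy,.010+ze])-Rk@piv
    RT=np.diag([1,-1,-1.])        # tool axes in carrier frame
    Rw=Rc@Rk@RT
    ow=np.array([cr["x"],cr["y"],0])+Rc@o
    return ow-Rw@OT,Rw
def show(p0R0,tR):
    p0,R0=p0R0;p,R=tR
    print("TCP",p,"shift cm",np.round(R0.T@(p-p0)*100,2),"deg",np.round(np.degrees(Ro.from_matrix(R0.T@R).as_rotvec()),2))
E
python3 - <<'E'
from track import *
show(cmd(),tcp(-.040,.07,.2))
show(cmd(),tcp(-.040,.07,.0))
show(cmd(),tcp(-.040,.030,.2))
show(tcp(-.040,.07,.2),tcp(-.040,.03,.2))
E
```

```text
TCP [0.4324 0.0057 0.1018] shift cm [  6.03 -15.61  10.64] deg [  1.2   11.37 -12.7 ]
TCP [0.4294 0.0051 0.0888] shift cm [  6.32 -15.68  11.94] deg [ -0.08  -0.04 -12.73]
TCP [0.4324 0.0057 0.0618] shift cm [  6.02 -15.61  14.64] deg [  1.2   11.37 -12.7 ]
TCP [0.4324 0.0057 0.0618] shift cm [-0.79  0.    3.92] deg [0. 0. 0.]
```

Call:
{"name": "send_rows", "arguments": {"increments": "0.5 -1 0.5 0 0 -1 -1;1.2 -3 1.5 0 0 -2.5 -1;2.2 -5.5 3 0 0 -4.5 -1;3.2 -8 5 0 0 -6.5 -1;4.2 -10.5 7 0 0 -8.5 -1;5.2 -13 9 0 0 -10.5 -1;6 -15 10.5 0 0 -12 -1;6.3 -15.7 11.5 0 0 -12.7 -1;6.3 -15.7 11.9 0 0 -12.7 -1;6.3 -15.7 11.9 0 0 -12.7 -1;6.3 -15.7 11.9 0 0 -12.7 -1"}}

```text
time_s: 12.4
position: [0.4308, 0.0063, 0.0897]
ee_rot: [-0.328, 3.123, 0.0]
wrist_force: [1.1, 0.3, -3.0]
gripper_width: 0.0589
```

```bash
echo 'MOV+=[(6.3,-15.7,11.9,0,0,-12.7)]' >> track.py
python3 - <<'E'
from track import *
s,c=snap("wrist","w9")
print(s["position"],s["ee_rot"],s["wrist_force"],s["gripper_width"]);cmd(verbose=True)
crop(c,140,60,420,290,2.8,"pics/w9c.png")
s,c=snap("side","s9")
crop(c,170,140,350,280,4,"pics/s9c.png")
E
```

```text
[0.4308 0.0063 0.0897] [-0.3285  3.1234  0.0001] [ 1.1418  0.2945 -2.9955] 0.058858438624108
[ 0.4649 -0.2549  0.2006] [-0.3973 -3.116   0.0023]
[ 0.4462 -0.2513  0.0196] [-0.4    -3.1157  0.0023]
[ 0.4462 -0.2513  0.0796] [-0.4    -3.1157  0.0023]
[0.4737 0.2419 0.1389] [-0.0173 -3.141   0.0022]
[0.4746 0.2433 0.0609] [-0.0173 -3.141   0.0022]
[0.4737 0.2452 0.0339] [-0.0173 -3.141   0.0022]
[0.4737 0.245  0.1939] [-0.0173 -3.141   0.0022]
[0.4956 0.241  0.0078] [-0.02   -3.141   0.0022]
[0.4956 0.241  0.0078] [-0.02   -3.141   0.0022]
[0.4957 0.2412 0.1478] [-0.02   -3.141   0.0022]
[0.4947 0.1612 0.208 ] [-0.02   -3.141   0.0022]
[0.4296 0.0049 0.0892] [ 0.3275 -3.1238  0.0021]
```

View pics/w9.png

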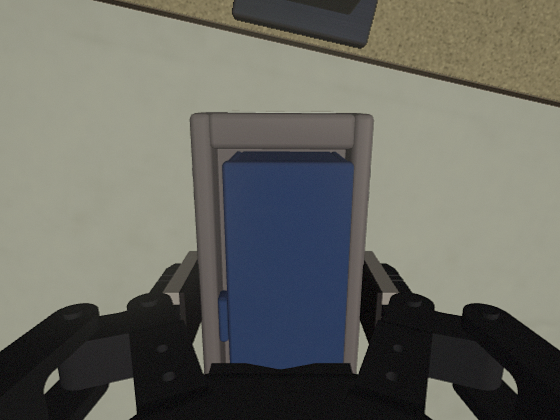

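View pics/w9c.png

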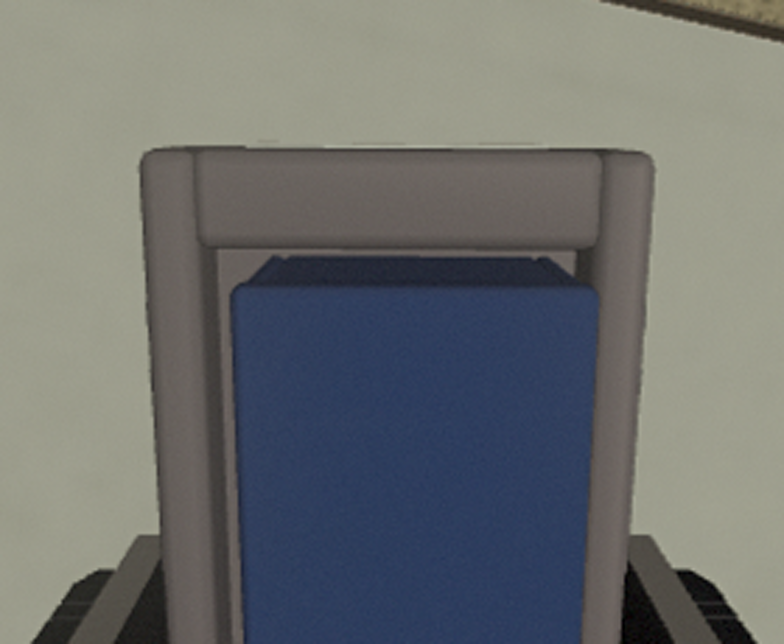

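View pics/s9c.png

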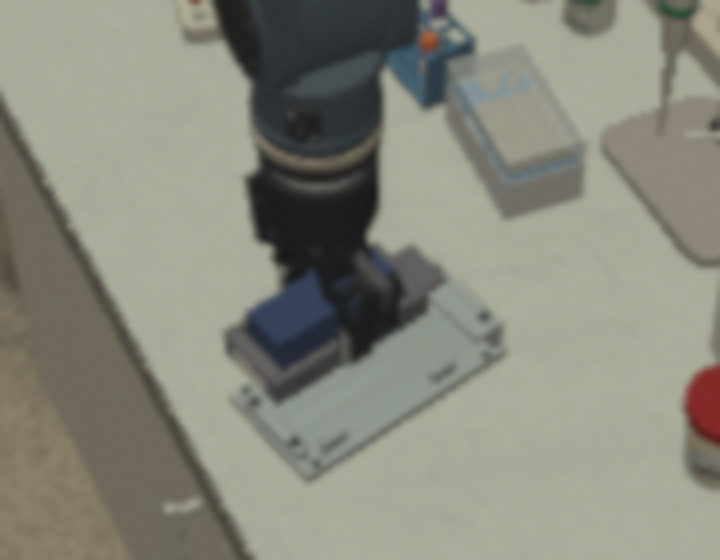

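Run:
```python
from h import *
c=pickle.load(open("s9.pkl","rb"))
crop(c,215,195,295,250,10,"pics/s9d.png")
```

```text
(no output)
```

View pics/s9d.png

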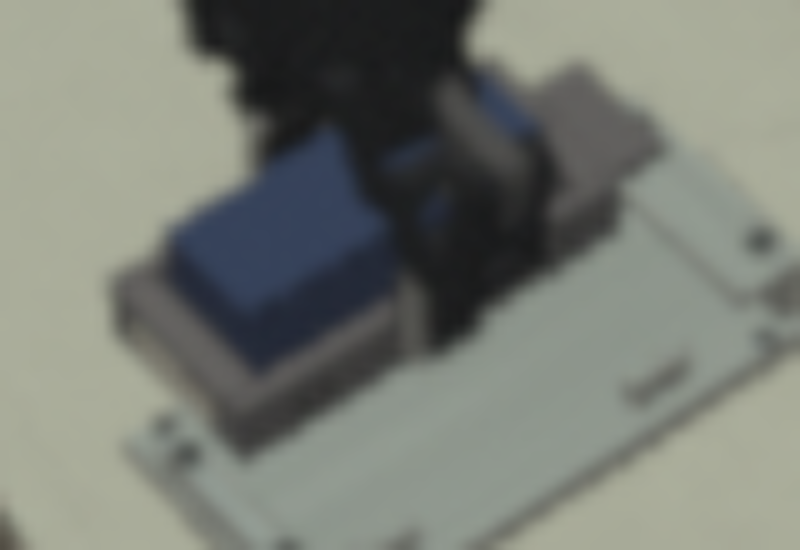

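Run:
```python
from fit import *
import track
c=pickle.load(open("s9.pkl","rb"))
z0=80.4
pts=[(113,285,65,-30,z0+24),(230,415,65,30,z0+24),(245,458,65,30,z0),(580,65,-89,-20,z0+13),(662,138,-89,20,z0+13)]
p,e=fit(c,10,215,195,pts,[.43,.005,np.radians(192)])
print("carrier side",p,np.degrees(p[2])-180);print(e)
pc,R=track.cmd();print("carrier FK",pc+R@track.OT)
crop_=pickle.load(open("c0_side.pkl","rb"))
```

```text
carrier side [0.4319 0.0075 3.3465] 11.739507404951524
[[-0.9097 -0.8843]
 [ 0.7868  0.0937]
 [-0.3099  1.3481]
 [-0.22   -0.868 ]
 [ 0.6851  0.3207]]
carrier FK [0.4311 0.0052 0.0804]
```

Run:
```python
from track import *
for ze,th in [(.065,.1),(.06,.2),(.016,.2)]: show(cmd(),tcp(-.040,ze,th))
```

```text
TCP [0.4306 0.0053 0.0904] shift cm [-0.1   0.02 -0.12] deg [-0.07  5.68 -0.03]
TCP [0.4324 0.0057 0.0918] shift cm [-0.29  0.02 -0.26] deg [-0.07 11.41 -0.04]
TCP [0.4324 0.0057 0.0478] shift cm [-0.29  0.03  4.14] deg [-0.07 11.41 -0.04]
```

Call:
{"name": "send_rows", "arguments": {"increments": "0 0 0 0 1 0 -1;0 0 0 0 3 0 -1;-0.1 0 -0.1 0 5.5 0 -1;-0.2 0 -0.2 0 8 0 -1;-0.3 0 -0.2 0 10.4 0 -1;-0.3 0 -0.2 0 11.4 0 -1;-0.3 0 0.5 0 11.4 0 -1;-0.3 0 1.5 0 11.4 0 -1;-0.3 0 2.5 0 11.4 0 -1;-0.3 0 3.4 0 11.4 0 -1;-0.3 0 4 0 11.4 0 -1;-0.3 0 4.1 0 11.4 0 -1;-0.3 0 4.1 0 11.4 0 -1"}}

```text
time_s: 13.8
position: [0.4326, 0.006, 0.0482]
ee_rot: [0.307, -2.927, 0.031]
wrist_force: [0.2, -0.4, -3.2]
gripper_width: 0.0585
```

```bash
echo 'MOV+=[(-.3,0,4.1,0,11.4,0)]' >> track.py
python3 - <<'E'
from track import *
s,c=snap("wrist","w10")
print(s["position"],s["ee_rot"],s["wrist_force"],s["gripper_width"]);p,R=cmd();print(p,Ro.from_matrix(R).as_rotvec())
s,c=snap("side","s10")
crop(c,215,195,315,260,8,"pics/s10c.png")
E
```

```text
[0.4326 0.006  0.0482] [ 0.3068 -2.9271  0.0307] [ 0.2074 -0.3556 -3.1564] 0.058515593735353824
[0.4325 0.0055 0.0482] [ 0.3066 -2.9269  0.0326]
```

View pics/w10.png

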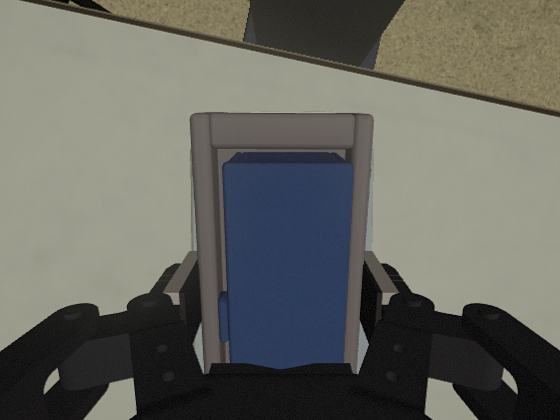

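View pics/s10c.png

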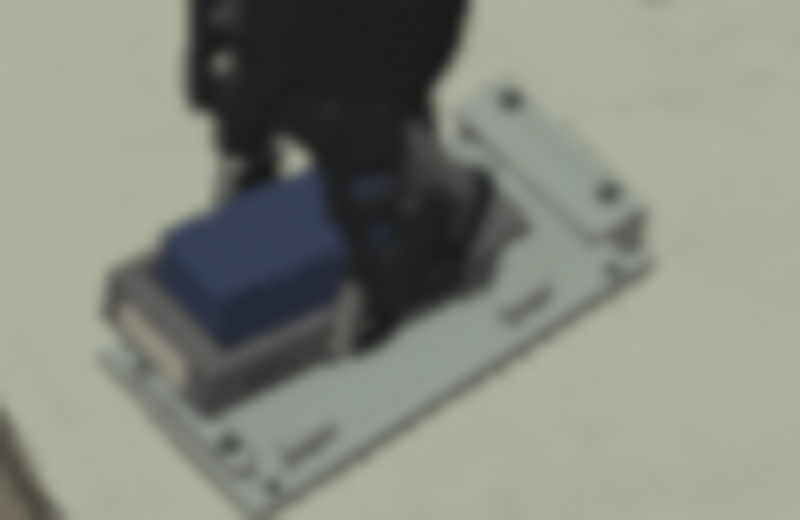

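Run:
```python
from h import *
c=pickle.load(open("w10.pkl","rb"))
k=c["frame"]
a=k[100:380,175:225];b=k[100:380,345:395]
im=np.hstack([cv2.resize(a,None,fx=6,fy=2,interpolation=cv2.INTER_CUBIC),cv2.resize(b,None,fx=6,fy=2,interpolation=cv2.INTER_CUBIC)])
cv2.imwrite("pics/w10c.png",im[:,:,::-1])
for v in (160,180,200,220,240):
    print(v,k[v,184:204].sum(1)//3,k[v,360:380].sum(1)//3)
```

```text
160 [151 153 151 152 152 145 109 105  63  75  82  91  95  93  95  97  97  99
  97  99] [ 96 100  98 100  99 103 102  99  96  93  97 115 136 131 153 151 153 151
 153 152]
180 [154 152 152 153 153 152 147 109 115  73  72  82  88  94  95  96  97  97
  96  98] [100  98 101 101 101 102  97  97  89 104 146 140 136 138 155 153 154 155
 153 153]
200 [151 151 152 153 152 153 147 111 121 128  91  73  80  88  93  95  95  95
  96  98] [ 99  99  99 101  99  96  93  86  98 147 143 137 138 155 153 154 153 155
 153 154]
220 [152 152 152 152 151 151 147 111 116 132 136  86  73  78  85  93  93  97
  96  97] [ 98  99 100  99  95  91  98 127 143 142 139 132 131 155 154 153 153 154
 153 152]
240 [153 152 152 153 152 152 147 124 112 126 139 138 106  68  76  84  88  93
  95  95] [100  99  96  93  92 109 142 142 141 141 138 137 138 153 152 153 154 153
 152 153]
```

View pics/w10c.png

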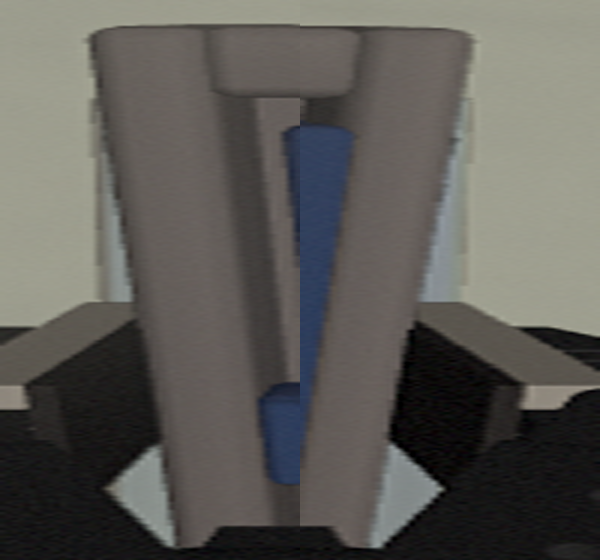

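Run:
```python
from track import *
c=pickle.load(open("w10.pkl","rb"))
p,R=cmd();T=np.eye(4);T[:3,:3]=R;T[:3,3]=p
W=T@c["hand_eye"]
yv=np.array([-np.sin(np.radians(12)),np.cos(np.radians(12))])
for v,l,r_ in [(160,189.4,374),(180,190.3,373.7),(200,190.5,372.7),(220,190.5,372.6),(240,190.6,372.6)]:
    a=P(c,l,v,z=0,T=W);b=P(c,r_,v,z=0,T=W)
    ta=R.T@(a-p);tb=R.T@(b-p)
    print(v,a,b,"width",np.dot((b-a)[:2],yv),"mid tool y",(ta[1]+tb[1])/2,"x tool",ta[0],tb[0],"camdepth",ta[2]+.135)
    m=(a+b)/2; print("   cradle-y of TCP vs mid", np.dot((m-p)[:2],yv), "cradle y offset est from CR:",np.dot(m[:2]-[.4553,.0106],yv))
```

```text
160 [ 0.3941 -0.0514  0.    ] [0.3739 0.0434 0.    ] width 0.09692463652255282 mid tool y 0.0008558014823814505 x tool 0.038788215243749695 0.03893438043426988 camdepth 0.19209978838971647
   cradle-y of TCP vs mid 0.0008223165972090843 cradle y offset est from CR: 0.0005288645054112765
180 [ 0.4043 -0.0489  0.    ] [0.3842 0.0456 0.    ] width 0.09661015699115348 mid tool y 0.001031515846625624 x tool 0.028514580373887623 0.028672291244260083 camdepth 0.19001940755018756
   cradle-y of TCP vs mid 0.0009923143009872052 cradle y offset est from CR: 0.0006988622091893956
200 [ 0.4147 -0.0467  0.    ] [0.3945 0.0474 0.    ] width 0.09629447272451384 mid tool y 0.000838430992226042 x tool 0.0181727309519421 0.01834198601797425 camdepth 0.18792568734024126
   cradle-y of TCP vs mid 0.0007934746225623657 cradle y offset est from CR: 0.000500022530764556
220 [ 0.4251 -0.0447  0.    ] [0.4049 0.0497 0.    ] width 0.09655954985753835 mid tool y 0.0008293185786141556 x tool 0.007762351319004086 0.007944244923167849 camdepth 0.18581822893687264
   cradle-y of TCP vs mid 0.0007785696263493929 cradle y offset est from CR: 0.0004851175345515834
240 [ 0.4356 -0.0426  0.    ] [0.4153 0.0521 0.    ] width 0.09682625929278221 mid tool y 0.0008733465604956921 x tool -0.002716959233541084 -0.0025222760741211085 camdepth 0.1836967481427274
   cradle-y of TCP vs mid 0.0008167667161041559 cradle y offset est from CR: 0.0005233146243063464
```

Run:
```python
from track import *
for a in [(-.04,.0035,.2),(-.05,.0035,.2),(-.063,.0035,.2)]: show(cmd(),tcp(*a))
```

```text
TCP [0.4324 0.0057 0.0353] shift cm [-0.25  0.03  1.26] deg [-0.06  0.01 -0.04]
TCP [0.4422 0.0078 0.0353] shift cm [-1.23  0.03  1.06] deg [-0.06  0.01 -0.04]
TCP [0.4549 0.0105 0.0353] shift cm [-2.5   0.03  0.81] deg [-0.06  0.01 -0.04]
```

Call:
{"name": "send_rows", "arguments": {"increments": "-0.1 0 0.4 0 0 0 -1;-0.2 0 0.8 0 0 0 -1;-0.25 0 1.1 0 0 0 -1;-0.25 0 1.25 0 0 0 -1;-0.25 0 1.25 0 0 0 -1;-0.25 0 1.25 0 0 0 -1"}}

```text
time_s: 14.5
position: [0.4327, 0.0061, 0.0356]
ee_rot: [0.307, -2.927, 0.031]
wrist_force: [-0.1, -0.3, -4.0]
gripper_width: 0.0588
```

```bash
echo 'MOV+=[(-.25,0,1.25,0,0,0)]' >> track.py
python3 - <<'E'
from track import *
s,c=snap("side","s11")
print(s["position"],s["ee_rot"],s["wrist_force"],s["gripper_width"]);p,R=cmd();print(p,Ro.from_matrix(R).as_rotvec())
crop(c,215,195,315,260,8,"pics/s11c.png")
for a in [(-.04,.0035,.2),(-.05,.0035,.2),(-.063,.0035,.2)]: show(cmd(),tcp(*a))
E
```

```text
[0.4327 0.0061 0.0356] [ 0.3068 -2.9274  0.0307] [-0.1047 -0.3072 -4.0204] 0.05877196533509737
[0.4325 0.0054 0.0355] [ 0.3066 -2.9269  0.0326]
TCP [0.4324 0.0057 0.0353] shift cm [0.   0.03 0.01] deg [-0.06  0.01 -0.04]
TCP [0.4422 0.0078 0.0353] shift cm [-0.98  0.03 -0.19] deg [-0.06  0.01 -0.04]
TCP [0.4549 0.0105 0.0353] shift cm [-2.25  0.03 -0.44] deg [-0.06  0.01 -0.04]
```

View pics/s11c.png

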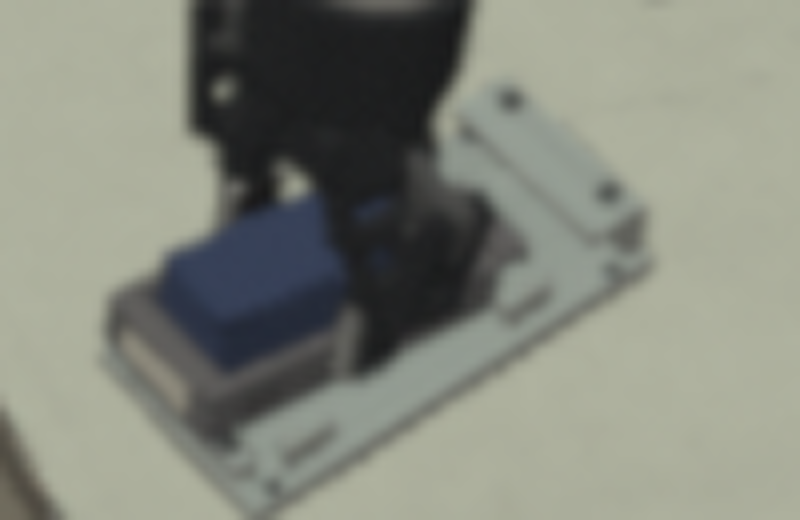

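Call:
{"name": "send_rows", "arguments": {"increments": "-0.3 0 -0.06 0 0 0 -1;-0.7 0 -0.14 0 0 0 -1;-1.1 0 -0.22 0 0 0 -1;-1.5 0 -0.3 0 0 0 -1;-1.8 0 -0.36 0 0 0 -1;-2.1 0 -0.42 0 0 0 -1;-2.2 0 -0.44 0 0 0 -1;-2.2 0 -0.44 0 0 0 -1"}}

```text
time_s: 15.35
position: [0.4548, 0.0107, 0.0355]
ee_rot: [0.307, -2.927, 0.031]
wrist_force: [-0.6, -0.6, -3.3]
gripper_width: 0.0583
```

```bash
echo 'MOV+=[(-2.2,0,-.44,0,0,0)]' >> track.py
python3 - <<'E'
from track import *
s,c=snap("side","s12")
print(s["position"],s["ee_rot"],s["wrist_force"],s["wrist_torque"],s["gripper_width"]);p,R=cmd();print(p,Ro.from_matrix(R).as_rotvec())
crop(c,225,190,315,260,8,"pics/s12c.png")
s,c=snap("wrist","w12")
E
```

```text
[0.4548 0.0107 0.0355] [ 0.3069 -2.9274  0.0308] [-0.6087 -0.6484 -3.2502] [ 0.066  -0.2963  0.0327] 0.05825415051322722
[0.4545 0.0101 0.0354] [ 0.3066 -2.9269  0.0326]
```

View pics/s12c.png

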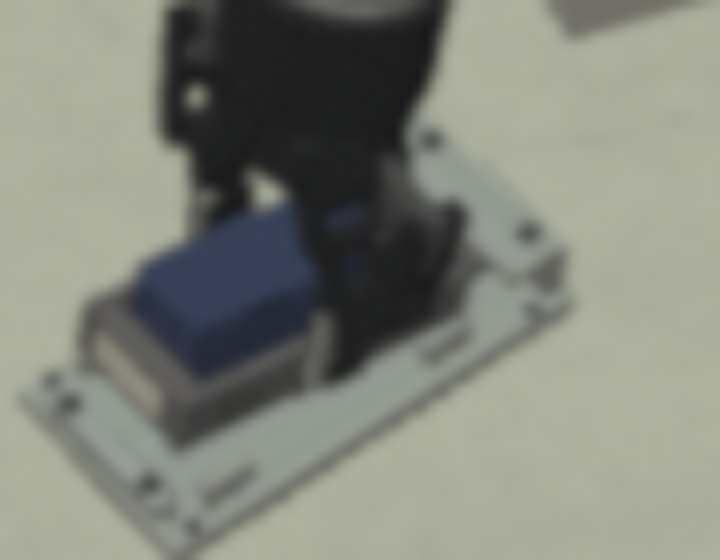

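View pics/w12.png

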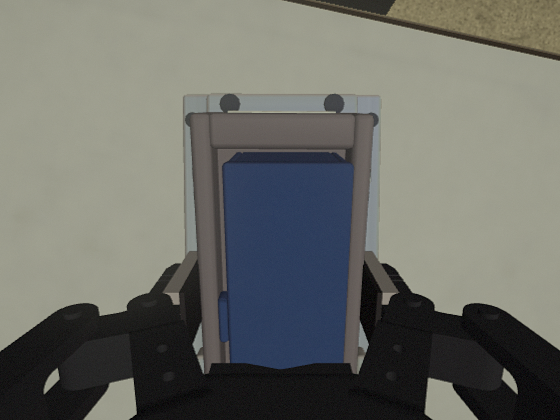

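Run:
```python
from track import *
from fit import proj
c=pickle.load(open("w12.pkl","rb"));p,R=cmd();T=np.eye(4);T[:3,:3]=R;T[:3,3]=p
W=T@c["hand_eye"]
crop(c,175,85,390,130,3.7,"pics/w12c.png")
a=np.radians(192.0);Rc=np.array([[np.cos(a),-np.sin(a)],[np.sin(a),np.cos(a)]])
for u,v,z in [(230,103,.02),(334,103,.02),(185,96,.01),(380,96,.01),(186,230,.0),(378,230,0)]:
    X=P(c,u,v,z=z,T=W);print(u,v,X,"cradle",Rc.T@(X[:2]-[.4553,.0106]))
# same features in w8
c=pickle.load(open("w8.pkl","rb"));p,R=cmd(MOV[:11]);T[:3,:3]=R;T[:3,3]=p
W=T@c["hand_eye"]
for u,v,z in [((155.5)/7-.5+30,(217.5)/7-.5+30,.02),(516/7-.5+30,127/7-.5+30,.02),(25/7+29.5,220/7+29.5,.01),(733/7+29.5,48/7+29.5,.01)]:
    X=P(c,u,v,z=z,T=W);print(u,v,X,"cradle",Rc.T@(X[:2]-[.4553,.0106]))
```

```text
230 103 [ 0.3887 -0.0259  0.02  ] cradle [0.0727 0.0219]
334 103 [0.3794 0.018  0.02  ] cradle [ 0.0728 -0.023 ]
185 96 [ 0.3881 -0.0485  0.01  ] cradle [0.078  0.0439]
380 96 [0.3695 0.0389 0.01  ] cradle [ 0.0781 -0.0455]
186 230 [ 0.4504 -0.0384  0.    ] cradle [0.015  0.0469]
378 230 [0.4305 0.0547 0.    ] cradle [ 0.0151 -0.0483]
51.714285714285715 60.57142857142857 [ 0.3893 -0.0269  0.02  ] cradle [0.0724 0.023 ]
103.21428571428571 47.64285714285714 [0.3799 0.0171 0.02  ] cradle [ 0.0724 -0.022 ]
33.07142857142857 60.92857142857143 [ 0.3881 -0.0488  0.01  ] cradle [0.078  0.0441]
134.21428571428572 36.357142857142854 [0.3699 0.0398 0.01  ] cradle [ 0.0775 -0.0464]
```

View pics/w12c.png

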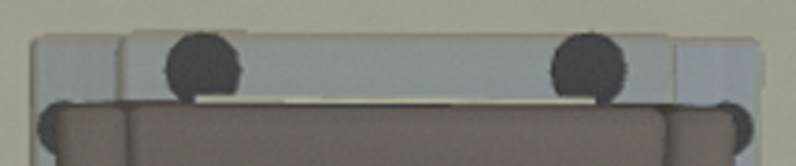

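Run:
```python
from track import *
for a in [(-.0633,.0033,.17),(-.0636,.003,.14),(-.064,.0027,.1),(-.0644,.0022,.06),(-.0648,.0018,.03),(-.065,.0012,.0),(-.065,0,0)]: print(a);show(cmd(),tcp(*a))
```

```text
(-0.0633, 0.0033, 0.17)
TCP [0.4546 0.0104 0.0332] shift cm [-0.06  0.03  0.21] deg [-0.06 -1.7  -0.04]
(-0.0636, 0.003, 0.14)
TCP [0.4543 0.0104 0.031 ] shift cm [-0.08  0.03  0.43] deg [-0.07 -3.42 -0.04]
(-0.064, 0.0027, 0.1)
TCP [0.454  0.0103 0.0281] shift cm [-0.11  0.03  0.72] deg [-0.07 -5.72 -0.04]
(-0.0644, 0.0022, 0.06)
TCP [0.4539 0.0103 0.025 ] shift cm [-0.16  0.03  1.03] deg [-0.07 -8.01 -0.04]
(-0.0648, 0.0018, 0.03)
TCP [0.4539 0.0103 0.0226] shift cm [-0.21  0.03  1.27] deg [-0.07 -9.73 -0.04]
(-0.065, 0.0012, 0.0)
TCP [0.4538 0.0103 0.02  ] shift cm [-0.25  0.03  1.52] deg [ -0.07 -11.45  -0.04]
(-0.065, 0, 0)
TCP [0.4538 0.0103 0.0188] shift cm [-0.27  0.03  1.64] deg [ -0.07 -11.45  -0.04]
```

Call:
{"name": "send_rows", "arguments": {"increments": "-0.06 0 0.2 0 -1.7 0 -1;-0.08 0 0.42 0 -3.4 0 -1;-0.1 0 0.57 0 -4.6 0 -1;-0.11 0 0.72 0 -5.7 0 -1;-0.14 0 0.88 0 -6.9 0 -1;-0.16 0 1.03 0 -8 0 -1;-0.19 0 1.16 0 -8.9 0 -1;-0.21 0 1.27 0 -9.7 0 -1;-0.23 0 1.4 0 -10.6 0 -1;-0.25 0 1.52 0 -11.4 0 -1;-0.25 0 1.52 0 -11.4 0 -1"}}

```text
time_s: 16.55
position: [0.4536, 0.0105, 0.02]
ee_rot: [-0.327, 3.124, -0.0]
wrist_force: [0.2, 1.4, -2.5]
gripper_width: 0.0586
```

```bash
echo 'MOV+=[(-.25,0,1.52,0,-11.4,0)]' >> track.py
python3 - <<'E'
from track import *
s,c=snap("side","s13")
print(s["position"],s["ee_rot"],s["wrist_force"],s["wrist_torque"],s["gripper_width"]);p,R=cmd();print(p,Ro.from_matrix(R).as_rotvec())
crop(c,225,190,315,260,8,"pics/s13c.png")
s,c=snap("wrist","w13")
E
```

```text
[0.4536 0.0105 0.02  ] [-0.3274  3.1245 -0.    ] [ 0.1732  1.3735 -2.5004] [ 0.0147  0.0009 -0.0432] 0.058583888582310964
[0.4539 0.01   0.02  ] [ 0.3275 -3.1238  0.0021]
```

View pics/s13c.png

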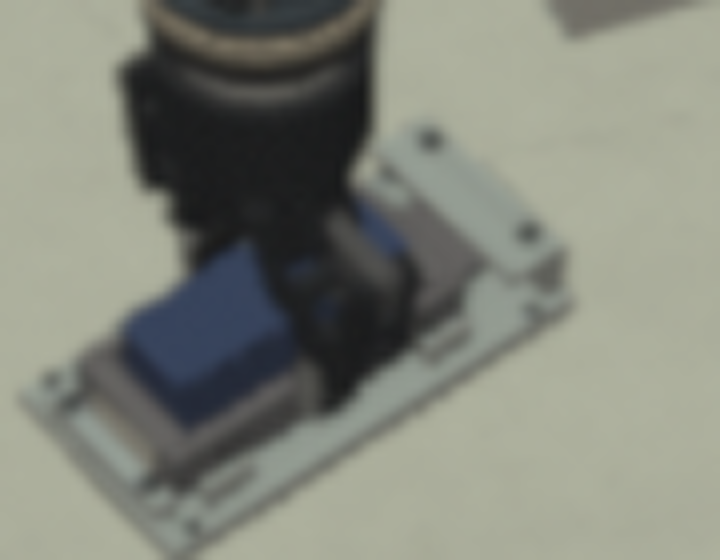

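View pics/w13.png

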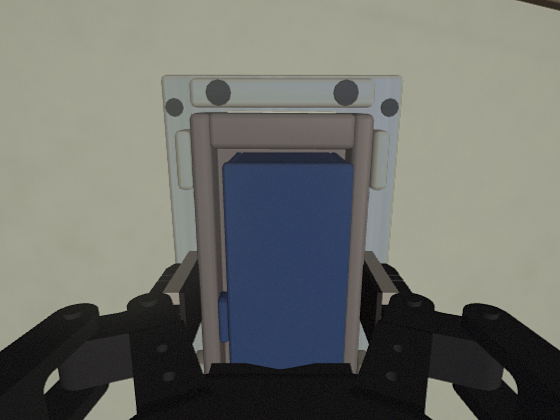

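Call:
{"name": "send_rows", "arguments": {"increments": "0 0 0.05 0 0 0 -1;0 0 0.1 0 0 0 -1;0 0 0.15 0 0 0 -1;0 0 0.15 0 0 0 -1"}}

```text
time_s: 17.05
position: [0.4544, 0.0106, 0.0196]
ee_rot: [-0.327, 3.124, -0.0]
wrist_force: [-3.9, -1.6, 14.3]
gripper_width: 0.0591
```

Call:
{"name": "send_rows", "arguments": {"increments": "0 0 -0.1 0 0 0 -1;0 0 -0.1 0 0 0 0.7;0 0 -0.1 0 0 0 0.8;0 0 -0.1 0 0 0 0.8;0 0 -0.1 0 0 0 0.8;0 0 -0.1 0 0 0 0.8"}}

```text
time_s: 17.65
position: [0.4541, 0.0106, 0.0196]
ee_rot: [0.328, -3.124, 0.0]
wrist_force: [0.2, -0.1, 0.8]
gripper_width: 0.0771
```

Run:
```python
from track import *
s,c=snap("wrist","w14")
print(s["position"],s["ee_rot"],s["wrist_force"],s["wrist_torque"],s["gripper_width"])
```

```text
[0.4541 0.0106 0.0196] [ 0.3276 -3.1244  0.0002] [ 0.1566 -0.1367  0.7594] [-0.0472  0.0011 -0.0192] 0.07708044586229118
```

View pics/w14.png

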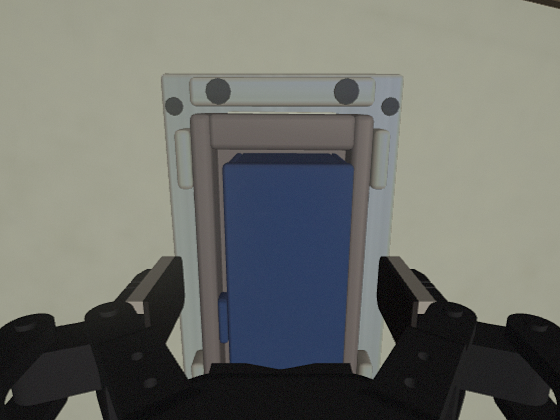

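Released cleanly with the carrier flat between the guides. I'll retreat straight up and check it.

Call:
{"name": "send_rows", "arguments": {"increments": "0 0 -1 0 0 0 1;0 0 -3 0 0 0 1;0 0 -6 0 0 0 1;0 0 -10 0 0 0 1;0 0 -14 0 0 0 1;0 0 -18 0 0 0 1;1 0 -20 0 0 0 1;1 0 -20 0 0 0 1;1 0 -20 0 0 0 1"}}

```text
time_s: 18.6
position: [0.4444, 0.0085, 0.22]
ee_rot: [-0.327, 3.123, -0.0]
wrist_force: [0.2, 0.5, -0.2]
gripper_width: 0.0855
```

Run:
```python
from track import *
s,c=snap("wrist","w15")
print(s["position"],s["ee_rot"],s["wrist_force"],s["gripper_width"])
d=c["depth"]
crop(c,220,90,350,320,3,"pics/w15c.png")
for u,v in [(280,140),(280,180),(280,230)]: print(P(c,u,v,d=d[v,u]))
s,c=snap("side","s15");crop(c,225,190,315,260,8,"pics/s15c.png")
```

```text
[0.4444 0.0085 0.22  ] [-0.3273  3.1233 -0.0003] [ 0.194   0.506  -0.1961] 0.08547231532862733
[0.4054 0.0001 0.0536]
[0.4378 0.007  0.0531]
[0.4806 0.0161 0.0542]
```

View pics/w15.png

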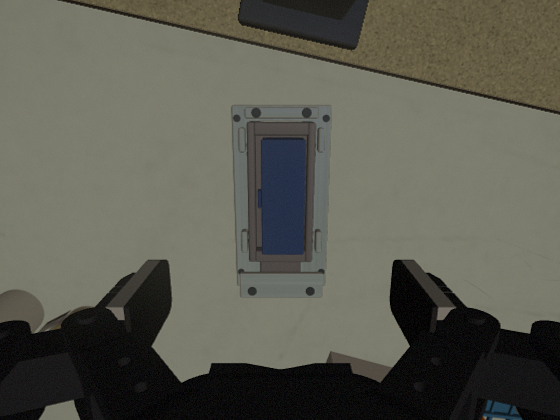

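View pics/s15.png

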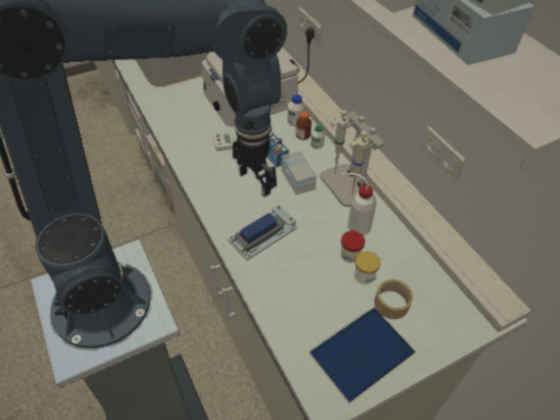

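View pics/s15c.png

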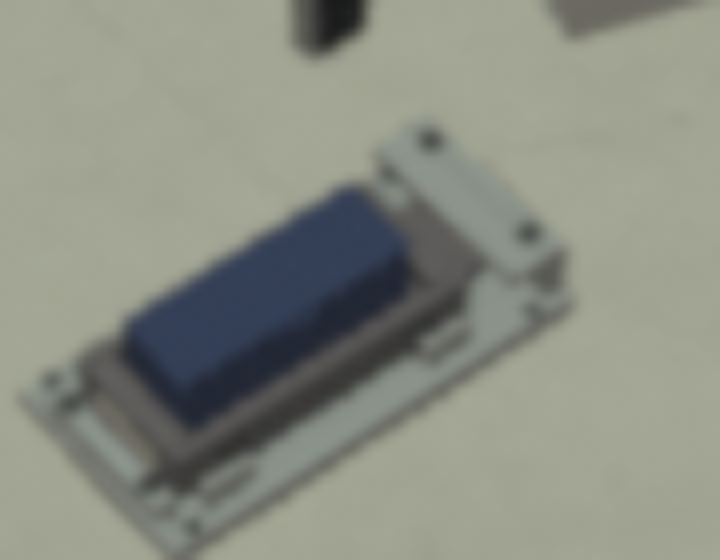

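```bash
python3 -c "
from bench import r
print(r.job_done())"
```

```text
the job is handed in; nothing more can be done
None
```

The loaded carrier is seated in the cradle and the job is handed in, at about 18.7 s of robot time.

I gripped the slide box clear of its latch and set it into the carrier's pocket on the worktop. I then gripped the carrier across its middle and lifted the two together. I tilted the tongue end down 0.2 rad, slid it under the lip, levelled the carrier, lowered it onto the bed, let go and backed away.

**Last checks:**
- **Height and level:** the box top reads 53 to 54 mm at three points along its length, against 54 mm when fully seated. That makes it level and fully home.
- **Fit:** in the wrist and side pictures the tongue is under the lip and the block lies between all four guides and inside the end wall. The box is upright in the pocket.
- **Bystanders:** the cups, timer and tape look unmoved in the side picture. I did not measure them.
- **Force:** the highest I read was about 14 N, when the carrier came down onto the bed. The gripper was open and clear at the end.

**Disagreements:** the side and top camera estimates of the carrier and cradle differed from the wrist camera's by 2 to 4 mm sideways, and the top camera's cradle position was about 5 mm off lengthwise. I worked from the close wrist views, which fitted the known sizes to about 1 mm except the cradle base, which read about 4 mm too wide. In the pocket the box sits slightly to one side, within its play.

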